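# Fetch the sample jar from behind the reagent bottles and weigh it

## Robot

A 6-joint arm with a two-finger parallel gripper is mounted at the origin on the work surface. World frame = base frame: x ahead of the robot, y to its left, z up, the work surface at z = 0. Lengths are in m, angles in rad, forces in N, time in s.
With the tool pointing down it reaches from about 0.3 to 0.875 m from the base axis. Payload 6.4 kg.
Tool frame: the origin (TCP) lies midway between the tips of the shut fingers; the grasp point (between the pads) lies 19 mm behind it; y points along the fingers, z is the direction in which the jaws open and shut, and the axes are right-handed (so a half turn about y gives the same grasp; the last joint's range is limited). The gripper opens to 85 mm and grips with 20 to 120 N. Pads are 22 mm wide; open, the fingers measure 114 mm over their backs; the gripper's body (76 mm by 85 mm) begins 54 mm behind the grasp point. The pads swing forward as they close: fully open they stand 13 mm farther back than shut.
Start: joints at [-1.359, 0.181, 1.607, -0, 1.354, -0.206], TCP at [0.233, -0.526, 0.194] pointing down, gripper open.
Joint ranges: [-2.99, 2.99], [-0.89, 2.07], [0.3, 2.58], [-1.14, 4.28], [0, 2.63], [-3.12, 3.12]. Speed limits (rad/s): [2.57, 2.57, 3.01, 3.14, 3.14, 3.14].

## Interface

Orientations are given as a unit quaternion [w, x, y, z].
In Python, from cell import telemetry, optics, manip gives the robot as it stands.
- The arm moves only by the shell command python3 -m crank 'ROWS' [FORCE]. ROWS is a JSON object of lists of equal length, an entry for each row: "xyz": the shift along the tool's x, y, z normalised to -1 to 1, where 1 is 500 mm, a list of three; "turn": the turn, a rotation vector about the tool's x, y, z normalised to -1 to 1, where 1 is 60 degrees, a list of three; "fingers": the closure, from -1 (fully open) to 1 (shut). In form: {"xyz": [[x, y, z], ...], "turn": [[ax, ay, az], ...], "fingers": [fingers, ...]}. A call has exactly 8 rows; each row is the pose to reach, as a shift and turn from the pose commanded when the call began, along the tool's axes at that moment; what a row does not reach only later rows make up. A row lasts 1/10 s, in which the tool goes at most 50 mm and 8.59 degrees, less where a joint would pass 70% of its speed; a pose out of reach is approached as far as the arm can. A call with a number of a shift or a turn outside -1 to 1 is refused whole. A call with a gripper value outside its range is refused whole. The fingers move at their own pace and stop on an object; FORCE is the grip in N (left out, the last holds). Time passes only in rows, so rows that repeat a pose let the fingers close, or fill a call up. It gives the time, the measured TCP pose, the force and the opening at its end, in the units of the state.
- telemetry.get_obs(): the state, without advancing time (a new reading comes with each control period).
- optics.read_camera(name): name is "scene" or "top"; returns (picture, depth): 480x640x3 uint8, blue, green, red; 480x640 float32, m along the optical axis (not along the pixel's ray), 0 where there is no reading.
- optics.camera_params(name): a dict with "fovy" (degrees; the focal length in pixels is half the picture's height over the tangent of half this angle, whatever the lens; pixels are square), "cx", "cy" (the principal point, pixels), "origin" and "orientation" of the camera in the world. Camera axes: x right, y down, z forward; pixel columns grow to the right and rows downward; lengths in m; the calibration is good to about 2 mm. A picture is of the moment at which its call begins. camera_params takes no time and is no camera call.
- manip.sign_off(): hands the job in, once; it reports no verdict.
The state is a dict: "time_s": time; "joints": joint angles; "qd": joint speeds; "effort": joint torques, N m; "tool_pos": TCP position; "tool_rot": TCP orientation; "ft_force": force on the tool from outside, world axes, zero at the start; "moment": the same for the moment, N m; "finger_gap": finger opening in m.
Only numpy, scipy, OpenCV 4.12 (cv2) and the standard library are available. Lean on these libraries where they do the work, as an engineer would, in place of code of your own. Each camera call takes 0.05 s, during which the arm holds its last target.

## Task

The low sample jar at the back of the grey bottle tray has to go on the balance, but three taller reagent bottles stand close around it. First stand all three bottles in the empty steel tray at the side, then set the jar in the middle of the balance pan, and last put each bottle back on the spot in the grey tray where it stood at the start. Keep everything upright, set it down gently rather than letting it drop, and do not disturb the beaker and the slide box.

Things in the scene. Friction and masses are not known exactly. Their poses are not given: they have to be found in the camera images.
- bottle_wide: Clear glass bottle, paper label, wide ribbed blue cap: the lowest of the three bottles with the widest cap. Round, 56 mm diameter, 108 mm high; cap 50 mm diameter, 83 to 108 mm above the foot; below it the neck is 39 mm wide, the body 56 mm wide up to 56 mm height. 0.24 kg, loose, rigid. Take it by the cap from above. Origin: centre of underside, z up.
- bottle_slim: Slim amber glass bottle, paper label, narrow ribbed black cap: the tallest of the three. Round, 48 mm diameter, 130 mm high; cap 30 mm diameter, 106 to 130 mm above the foot; below it the neck is 26 mm wide, the body 48 mm wide up to 80 mm height. 0.22 kg, loose, rigid. Take it by the cap from above. Origin: centre of underside, z up.
- bottle_square: White plastic bottle of square section, 46 x 46 mm, 118 mm high, paper label; round ribbed white cap 40 mm diameter, 96 to 118 mm above the foot; below it the neck is 32 mm wide, the body 46 mm wide up to 76 mm height. 0.16 kg, loose, rigid. Take it by the cap from above. Origin: centre of underside, z up, x and y square to its sides.
- jar: Low round amber glass jar with ribbed aluminium screw lid (one rigid piece), 40 mm high; glass 46 mm diameter, lid 50 mm diameter, 25 to 40 mm above the foot. 0.09 kg, loose. It stands in the grey tray on the far side of the bottles, about 60 mm from centre to centre of each: no room for a gripper until they are gone. Origin: centre of underside, z up.
- bottle_tray: Grey plastic tray, fixed, holding jar and bottles: 200 (x) by 220 (y) mm, floor 4 mm thick, rim 4 mm thick, 18 mm high. Origin: centre of underside, on the bench; x points roughly away from the robot. At first the jar is at about x +30 mm, one bottle at x -30 mm, the others at x +10, y +56 and -56 mm; which bottle stands at which of the three varies.
- side_tray: Empty steel tray, fixed, left or right of the grey tray: 280 (x) by 130 (y) mm, floor 3 mm thick, rim 3 mm thick and 14 mm high. It takes the three bottles in a row along its x, about 75 to 80 mm apart. Origin: centre of underside, on the bench; x points roughly away from the robot.
- balance: Laboratory balance, fixed, on the other side of the grey tray. Flat white housing 54 mm high, from 176 mm to -x of the origin (console, blank display, keys) to 86 mm to +x, 95 mm to either side in y. Round level steel pan, 120 mm diameter, top 66 mm above the bench; it does not give. Origin: on the bench below the pan's centre, z up.
- beaker: Bystander: empty glass beaker, 72 mm diameter, 92 mm high, on the bench beyond the grey tray. Loose. Origin: centre of underside.
- slide_box: Bystander: closed flat blue plastic slide box, 88 (x) by 102 (y) mm, 34 mm high, on the bench beyond the grey tray. Loose. Origin: centre of underside.
Mind the look-alikes: they are no part of the job. Leave any yellow look-alike of the bottle_slim alone. Several things look just like the jar: the one meant starts farthest to the robot's right.

How it is judged:
On the way, in this order (a step that is already met when the one before it is completed fails the run):
1. all three bottles stand upright in the steel side tray, the jar still in its place (x of bottle_wide in the frame of side_tray between -0.135 and 0.135 m and y of bottle_wide in the frame of side_tray between -0.06 and 0.06 m and z of each of bottle_wide, bottle_slim, bottle_square in the frame of side_tray below 0.008 m and angle between each of bottle_wide, bottle_slim, bottle_square's own z axis and vertical below 0.12 rad and x of bottle_slim in the frame of side_tray between -0.135 and 0.135 m and y of bottle_slim in the frame of side_tray between -0.06 and 0.06 m and x of bottle_square in the frame of side_tray between -0.135 and 0.135 m and y of bottle_square in the frame of side_tray between -0.06 and 0.06 m and distance of jar from where it was at the start of the episode below 0.03 m), for 0.2 s.
2. the jar stands on the middle of the balance pan and has been let go, the bottles still in the side tray (horizontal distance between jar and balance below 0.015 m and z of jar in the frame of balance between 0.062 and 0.07 m and angle between each of jar, bottle_wide, bottle_slim, bottle_square's own z axis and vertical below 0.12 rad and x of bottle_wide in the frame of side_tray between -0.135 and 0.135 m and y of bottle_wide in the frame of side_tray between -0.06 and 0.06 m and z of each of bottle_wide, bottle_slim, bottle_square in the frame of side_tray below 0.008 m and x of bottle_slim in the frame of side_tray between -0.135 and 0.135 m and y of bottle_slim in the frame of side_tray between -0.06 and 0.06 m and x of bottle_square in the frame of side_tray between -0.135 and 0.135 m and y of bottle_square in the frame of side_tray between -0.06 and 0.06 m and contact force between the fingers and jar below 0.05 N and linear speed of jar below 0.02 m/s), for 0.2 s.
At the end, for the whole second after the job is handed in: The jar stands upright on the balance pan, its centre within 15 mm of the pan's centre; each of the three bottles stands upright in the grey tray within 15 mm of where it itself stood at the start (how it is turned about its own axis does not matter); all four are let go and at rest (horizontal distance between jar and balance below 0.015 m and z of jar in the frame of balance between 0.062 and 0.07 m and angle between each of jar, bottle_wide, bottle_slim, bottle_square's own z axis and vertical below 0.12 rad and distance of each of bottle_wide, bottle_slim, bottle_square from where it was at the start of the episode below 0.015 m and linear speed of each of bottle_wide, bottle_slim, bottle_square, jar below 0.02 m/s); the robot touches nothing.
It fails at once if a bottle or the jar tipped by more than about 35 degrees (angle between any of bottle_wide, bottle_slim, bottle_square, jar's own z axis and vertical above 0.6 rad).
It fails at once if a bottle or the jar let fall (out of the fingers and faster than 0.6 m/s, a fall of about 2 cm) ((contact force between the fingers and bottle_wide below 0.05 N and linear speed of bottle_wide above 0.6 m/s) or (contact force between the fingers and bottle_slim below 0.05 N and linear speed of bottle_slim above 0.6 m/s) or (contact force between the fingers and bottle_square below 0.05 N and linear speed of bottle_square above 0.6 m/s) or (contact force between the fingers and jar below 0.05 N and linear speed of jar above 0.6 m/s)).
It fails at once if the beaker or the slide box disturbed (moved by more than 20 mm or tipped) (distance of any of beaker, slide_box from where it was at the start of the episode above 0.02 m or angle between beaker's own z axis and vertical above 0.3 rad).
It also fails if it takes over 136 s, if anything falls off the work surface, if the arm or the gripper's body presses on something with over 40 N, if the wrist force passes 120 N, or if a joint passes its speed limit or range.

## Working session

There is one attempt and no reset: what is moved stays moved. The work goes in short steps, Python scripts to look and compute and a shell command to move; the robot and the scene stay as the last step left them, time stands still between calls to the robot, and variables do not carry over. Pictures are saved under pics/ and viewed, and the job is handed in when it is done.

```bash
mkdir -p pics; ls; python3 - <<'E'
from cell import telemetry, optics, manip
import cv2
print(telemetry.get_obs())
for n in("scene","top"):
    p,d=optics.read_camera(n); cv2.imwrite(f"pics/{n}0.png",p); import numpy as np; np.save(f"pics/{n}0.npy",d); print(n,optics.camera_params(n))
E
```

```text
pics
{'time_s': 0.0, 'joints': array([-1.35929983e+00,  1.81546652e-01,  1.60801667e+00,  7.85942931e-06,
        1.35378541e+00, -2.06285283e-01]), 'qd': array([-1.22530906e-03, -1.82468161e-04, -1.18995525e-03, -1.42517592e-05,
       -2.14391312e-04, -9.47804877e-04]), 'effort': array([-4.46022568e-04, -4.44877875e+01, -3.51340055e+01, -3.31263946e-04,
        9.14491131e-03, -1.32841825e-05]), 'tool_pos': array([ 0.233191  , -0.52491685,  0.19267687]), 'tool_rot': array([ 0.14663674, -0.14663455,  0.69235608, -0.69111434]), 'ft_force': array([ 0.61982784,  0.52450439, -1.24988182]), 'moment': array([-0.00389413, -0.01334423,  0.03533642]), 'finger_gap': 0.08524192433409107}
scene {'fovy': 57.486484221980874, 'cx': 319.03111495627786, 'cy': 240.83640300532466, 'origin': array([1.24575104, 0.02342928, 0.55626447]), 'orientation': array([-0.30246652,  0.63302943,  0.63626445, -0.32086648])}
top {'fovy': 44.265764554987385, 'cx': 323.4927218816811, 'cy': 240.05392262458435, 'origin': array([0.45329317, 0.01150336, 1.05215555]), 'orientation': array([ 0.03838347, -0.69676754,  0.71449122, -0.05043798])}
```

View pics/scene0.png

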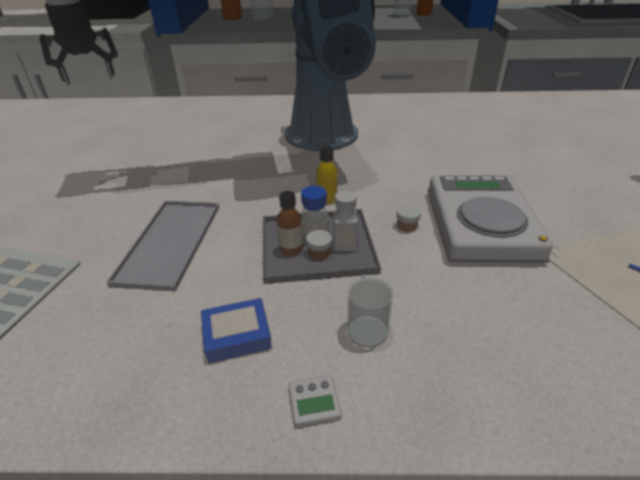

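View pics/top0.png

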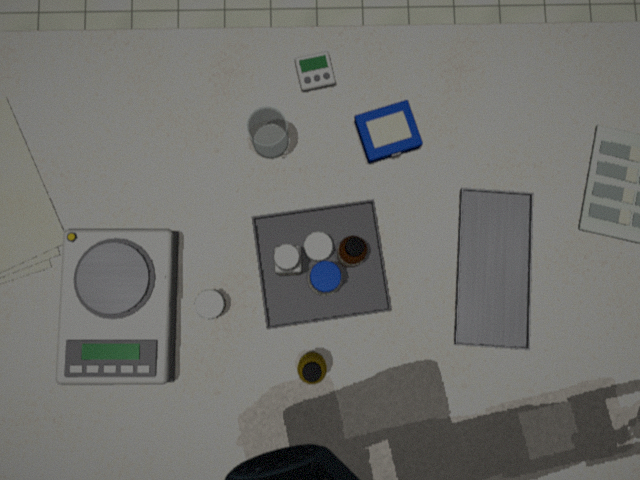

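```bash
cat > h.py <<'E'
import numpy as np, cv2
from scipy.spatial.transform import Rotation as R
from cell import telemetry, optics, manip
def cam(n):
    c=optics.camera_params(n); q=c["orientation"]
    return dict(f=240/np.tan(np.radians(c["fovy"]/2)),cx=c["cx"],cy=c["cy"],o=np.array(c["origin"]),R=R.from_quat([q[1],q[2],q[3],q[0]]).as_matrix())
def ray(n,u,v):
    c=cam(n); d=c["R"]@np.array([(u-c["cx"])/c["f"],(v-c["cy"])/c["f"],1]); return c["o"],d
def onplane(n,u,v,z):
    o,d=ray(n,u,v); return o+d*(z-o[2])/d[2]
def proj(n,p):
    c=cam(n); q=c["R"].T@(np.array(p)-c["o"]); return c["cx"]+c["f"]*q[0]/q[2],c["cy"]+c["f"]*q[1]/q[2]
def pt(n,u,v,d):
    c=cam(n); return c["o"]+c["R"]@(np.array([(u-c["cx"])/c["f"],(v-c["cy"])/c["f"],1])*d)
E
python3 - <<'E'
from h import *
t=cv2.imread("pics/top0.png"); s=cv2.imread("pics/scene0.png"); d=np.load("pics/top0.npy")
a=cv2.resize(t[190:340,240:400],None,fx=4.8,fy=4.0*1.2,interpolation=cv2.INTER_CUBIC)[:600]
cv2.imwrite("pics/c1.png",cv2.resize(t[190:340,200:400],None,fx=4,fy=4,interpolation=cv2.INTER_CUBIC))
cv2.imwrite("pics/c2.png",cv2.resize(s[140:290,250:450],None,fx=4,fy=4,interpolation=cv2.INTER_CUBIC))
for u,v in [(318,246),(286,257),(325,277),(354,249),(312,368),(210,303),(113,278),(320,310),(490,270),(150,370),(450,30)]:
    print(u,v,pt("top",u,v,d[v,u]).round(4))
E
```

```text
318 246 [0.5703 0.0023 0.0445]
286 257 [0.545  0.054  0.1227]
325 277 [ 0.5125 -0.007   0.1118]
354 249 [ 0.5541 -0.0533  0.1312]
312 368 [0.3723 0.017  0.1287]
210 303 [0.4777 0.1879 0.0425]
113 278 [0.5225 0.3443 0.0666]
320 310 [0.4614 0.0012 0.0011]
490 270 [ 0.5245 -0.3046  0.0029]
150 370 [0.3702 0.2838 0.0583]
450 30 [ 9.802e-01 -2.577e-01 -4.000e-04]
```

View pics/c1.png

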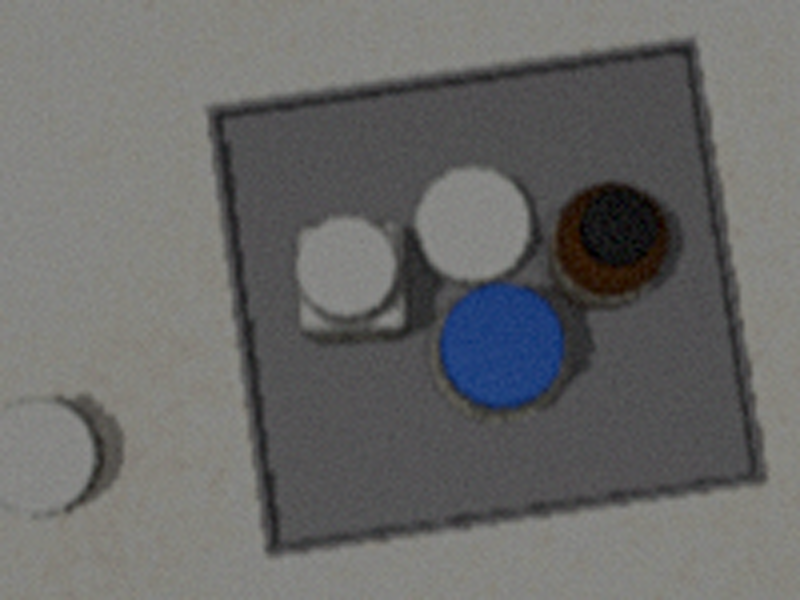

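View pics/c2.png

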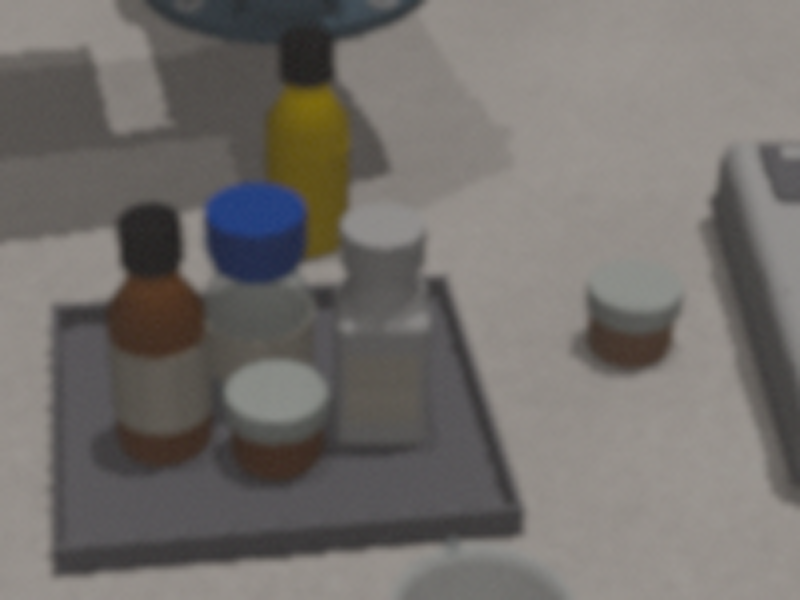

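```bash
cat > m.py <<'E'
from h import *
def circ(mask,seed,off=(0,0)):
    n,l,st,ce=cv2.connectedComponentsWithStats(mask.astype(np.uint8))
    k=l[seed[1],seed[0]]
    cs,_=cv2.findContours((l==k).astype(np.uint8),cv2.RETR_EXTERNAL,cv2.CHAIN_APPROX_NONE)
    c=max(cs,key=cv2.contourArea); e=cv2.fitEllipse(c); return ce[k].round(2),np.round(e[0],2),np.round(e[1],1),st[k][4]
E
python3 - <<'E'
from m import *
t=cv2.imread("pics/top0.png"); d=np.load("pics/top0.npy")
b=cv2.GaussianBlur(t,(3,3),0).astype(int)
D=cv2.medianBlur(d,3)
# height map
c=cam("top"); v,u=np.mgrid[0:480,0:640]
P=np.stack([(u-c["cx"])/c["f"]*D,(v-c["cy"])/c["f"]*D,D],-1)@c["R"].T+c["o"]; Z=P[...,2]
for n,s,z in [("wide",(325,277),.112),("slim",(355,246),.134),("square",(286,256),.122),("jar",(318,246),.044),("pan",(113,278),.066),("yellow",(312,372),.13),("jar2",(210,303),.04)]:
    m=abs(Z-z)<(.005 if n=="pan" else .008)
    try:
        r=circ(m,s); p=onplane("top",*r[1],z); q=onplane("top",*r[0],z); print(n,r,p.round(4),q.round(4))
    except Exception as ex: print(n,ex)
for n,s,m in [("wide",(325,277),b[...,0]-b[...,2]>50),("slim",(355,246),(b.sum(2)<110)),("square",(286,256),b.sum(2)>450),("jar",(318,246),b.sum(2)>420)]:
    r=circ(m,s); z={"wide":.112,"slim":.134,"square":.122,"jar":.044}[n]; print(n,r,onplane("top",*r[1],z).round(4))
print(b[256,286],b[246,318],b[300,300],b[246,355])
for nm,s in [("steel",(490,270)),("balance",(150,320)),("box",(388,130)),("beaker",(270,140))]:
    pass
E
python3 - <<'E'
from h import *
t=cv2.imread("pics/top0.png")
o=np.hstack([t[180:360,440:545],t[215:395,45:190]])
cv2.imwrite("pics/c3.png",cv2.resize(o,None,fx=3.2,fy=3.2,interpolation=cv2.INTER_CUBIC))
E
```

```text
wide (array([325.03, 276.31]), array([325.03, 276.3 ]), array([30.3, 30.4]), np.int32(767)) [ 0.5136 -0.007   0.112 ] [ 0.5136 -0.007   0.112 ]
slim (array([354.37, 246.42]), array([354.36, 246.41]), array([18.1, 18.2]), np.int32(284)) [ 0.5579 -0.0538  0.134 ] [ 0.5579 -0.0538  0.134 ]
square (array([286.07, 256.81]), array([286.07, 256.83]), array([24.3, 24.5]), np.int32(502)) [0.5453 0.054  0.122 ] [0.5454 0.054  0.122 ]
jar (array([317.82, 246.29]), array([317.83, 246.31]), array([28. , 28.6]), np.int32(667)) [0.5699 0.0026 0.044 ] [0.5699 0.0026 0.044 ]
pan (array([112.33, 278.22]), array([112.33, 278.22]), array([69.8, 72.9]), np.int32(4103)) [0.5223 0.3456 0.066 ] [0.5223 0.3456 0.066 ]
yellow (array([311.57, 372.33]), array([311.59, 372.35]), array([18.6, 19.4]), np.int32(309)) [0.3659 0.0178 0.13  ] [0.3659 0.0178 0.13  ]
jar2 (array([209.35, 304.06]), array([209.35, 304.06]), array([28.5, 29. ]), np.int32(690)) [0.476  0.1895 0.04  ] [0.476  0.1895 0.04  ]
wide (array([325.08, 275.96]), array([325.07, 275.97]), array([29.7, 30. ]), np.int32(740)) [ 0.5141 -0.0071  0.112 ]
slim (array([352.83, 249.45]), array([352.83, 249.45]), array([26.3, 27.4]), np.int32(603)) [ 0.5532 -0.0513  0.134 ]
square (array([319.5, 239.5]), array([319.5, 239.5]), array([557.4, 771.1]), np.int32(307200)) [5.717e-01 4.000e-04 1.220e-01]
jar (array([319.5, 239.5]), array([319.5, 239.5]), array([557.4, 771.1]), np.int32(307200)) [ 5.816e-01 -5.000e-04  4.400e-02]
[130 133 132] [130 133 133] [84 82 83] [20 18 19]
```

View pics/c3.png

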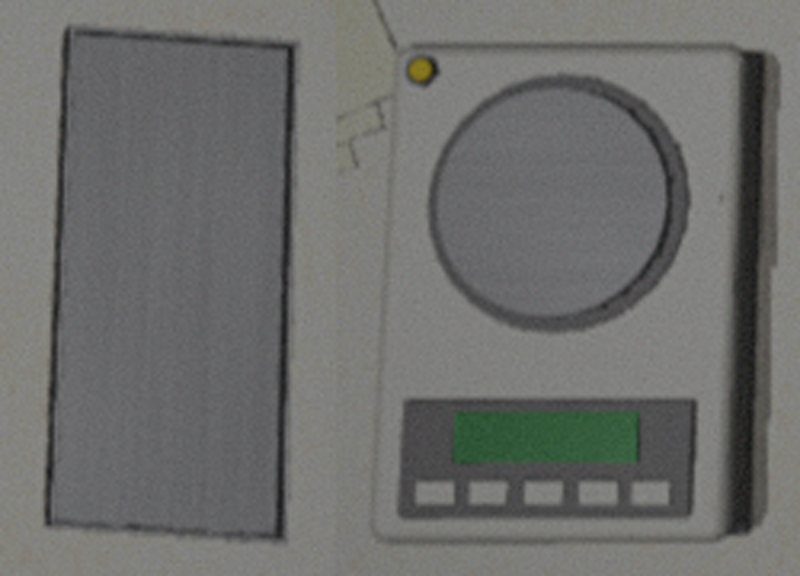

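```bash
cat >> h.py <<'E'
def state():
    o=telemetry.get_obs(); q=o["tool_rot"]; return np.array(o["tool_pos"]),R.from_quat([q[1],q[2],q[3],q[0]]).as_matrix(),o
def plan(x,y,z,jaw):
    "prints the row (units of the move) for a TCP target, tool down, jaw axis at angle jaw deg (mod 180)"
    p,M,o=state()
    best=None
    for k in (0,180,-180):
        a=np.radians(jaw+k); zz=np.array([np.cos(a),np.sin(a),0]); yy=np.array([0,0,-1.]); T=np.stack([np.cross(yy,zz),yy,zz],1)
        rv=R.from_matrix(M.T@T).as_rotvec()
        if best is None or np.linalg.norm(rv)<np.linalg.norm(best): best=rv
    s=M.T@(np.array([x,y,z])-p)
    print("to",(x,y,z,jaw),"xyz",(s/.5).round(4),"turn",(best/np.radians(60)).round(4),"|shift|mm",round(1e3*np.linalg.norm(s)),"deg",np.degrees(np.linalg.norm(best)).round(1))
def show():
    p,M,o=state(); print("t",round(o["time_s"],2),"tcp",p.round(4),"jaw",np.degrees(np.arctan2(M[1,2],M[0,2])).round(1),"down",M[:,1].round(3),"gap",round(o["finger_gap"],4),"F",np.round(o["ft_force"],1),"j",np.round(o["joints"],2))
E
python3 - <<'E'
from h import *
c=[(460.6,188.75),(531.9,194),(528.75,348),(454.4,343.75)]
P=np.array([onplane("top",*k,.014) for k in c]); print(P.round(4)); print("ctr",P.mean(0).round(4))
for i in range(4): print(np.linalg.norm(P[i]-P[(i+1)%4]).round(4),end=" ")
a=P[0]-P[3];b=P[1]-P[2]; print(np.degrees(np.arctan2(a[1],a[0])),np.degrees(np.arctan2(b[1],b[0])))
for n,p in [("wide",(.5138,-.007,.112)),("slim",(.5579,-.0538,.134)),("sq",(.5453,.054,.122)),("jar",(.5699,.0026,.044)),("pan",(.5223,.3456,.066))]: print(n,np.round(proj("scene",p),1))
show(); plan(.5579,-.0538,.18,90); plan(.5579,-.0538,.18,80)
E
```

```text
[[ 0.6713 -0.2571  0.014 ]
 [ 0.6588 -0.3855  0.014 ]
 [ 0.3861 -0.3606  0.014 ]
 [ 0.3969 -0.2311  0.014 ]]
ctr [ 0.5283 -0.3086  0.014 ]
0.129 0.2738 0.13 0.2757 -5.423093358334558 -5.202337835649967
wide [314.1 191.6]
slim [287.8 194.1]
sq [346.1 195.5]
jar [319.4 236.8]
pan [493.2 212.1]
t 0.1 tcp [ 0.2332 -0.525   0.1928] jaw -66.1 down [-0.     0.002 -1.   ] gap 0.0856 F [ 0.2 -0.1  0. ] j [-1.36  0.18  1.61  0.    1.35 -0.21]
to (0.5579, -0.0538, 0.18, 90) xyz [-0.9759  0.0268 -0.5978] turn [ 0.0016  0.3989 -0.    ] |shift|mm 572 deg 23.9
to (0.5579, -0.0538, 0.18, 80) xyz [-0.9759  0.0268 -0.5978] turn [1.600e-03 5.656e-01 1.000e-04] |shift|mm 572 deg 33.9
```

```bash
python3 -m crank '{"xyz":[[-0.06,0,-0.036],[-0.14,0,-0.086],[-0.23,-0.005,-0.14],[-0.32,-0.007,-0.195],[-0.41,-0.009,-0.25],[-0.5,-0.011,-0.305],[-0.57,-0.013,-0.35],[-0.6,-0.013,-0.368]],"turn":[[0,0,0],[0,0.05,0],[0,0.12,0],[0,0.2,0],[0,0.28,0],[0,0.35,0],[0,0.399,0],[0,0.399,0]],"fingers":[-0.4,-0.4,-0.4,-0.4,-0.4,-0.4,-0.4,-0.4]}' 40
python3 -c "
from h import *
show(); plan(.558,-.054,.2,90); plan(.558,-.054,.16,90)"
```

```text
time_s: 0.9
tool_pos: [0.4343, -0.2319, 0.2]
tool_rot: [0.001, -0.0, 0.708, -0.707]
ft_force: [-0.6, -0.4, 0.0]
finger_gap: 0.0599
t 0.9 tcp [ 0.4343 -0.2319  0.2   ] jaw -89.9 down [ 0.     0.001 -1.   ] gap 0.0599 F [-0.6 -0.4  0. ] j [-0.73 -0.01  1.8   0.    1.35  0.84]
to (0.558, -0.054, 0.2, 90) xyz [-0.2481  0.0005 -0.3554] turn [ 0.0012  0.0017 -0.0003] |shift|mm 217 deg 0.1
to (0.558, -0.054, 0.16, 90) xyz [-0.248   0.0805 -0.3553] turn [ 0.0012  0.0017 -0.0003] |shift|mm 220 deg 0.1
```

```bash
python3 -m crank '{"xyz":[[-0.04,0,-0.06],[-0.1,0,-0.14],[-0.16,0,-0.23],[-0.21,0,-0.3],[-0.24,0,-0.345],[-0.248,0,-0.355],[-0.248,0,-0.355],[-0.248,0,-0.355]],"turn":[[0,0,0],[0,0,0],[0,0,0],[0,0,0],[0,0,0],[0,0,0],[0,0,0],[0,0,0]],"fingers":[-0.4,-0.4,-0.4,-0.4,-0.4,-0.4,-0.4,-0.4]}' 
python3 -c "
from h import *
show(); plan(.558,-.054,.101,90)
p,d=optics.read_camera('scene');cv2.imwrite('pics/a1.png',cv2.resize(p[60:300,200:460],None,fx=2.5,fy=2.5))"
```

```text
time_s: 1.7
tool_pos: [0.5562, -0.0589, 0.1997]
tool_rot: [0.001, 0.0, -0.707, 0.707]
ft_force: [-0.8, 0.1, 0.1]
finger_gap: 0.0602
t 1.7 tcp [ 0.5562 -0.0589  0.1997] jaw -90.0 down [-0.001 -0.    -1.   ] gap 0.0602 F [-0.8  0.1  0.1] j [-0.32  0.14  1.64 -0.    1.36  1.25]
to (0.558, -0.054, 0.101, 90) xyz [-0.0038  0.1974 -0.0099] turn [-0.0002 -0.0005  0.001 ] |shift|mm 99 deg 0.1
```

View pics/a1.png

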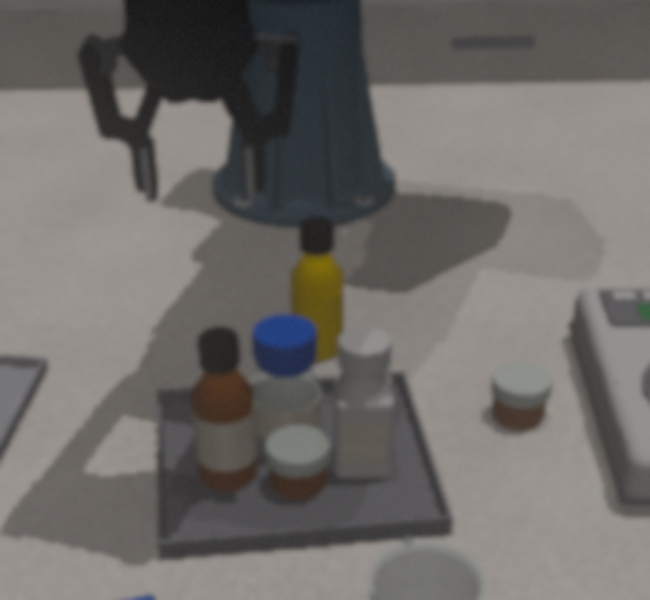

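```bash
python3 -m crank '{"xyz":[[-0.004,0.01,-0.01],[-0.004,0.04,-0.01],[-0.004,0.08,-0.01],[-0.004,0.12,-0.01],[-0.004,0.16,-0.01],[-0.004,0.19,-0.01],[-0.004,0.197,-0.01],[-0.004,0.197,-0.01]],"turn":[[0,0,0],[0,0,0],[0,0,0],[0,0,0],[0,0,0],[0,0,0],[0,0,0],[0,0,0]],"fingers":[-0.4,-0.4,-0.4,-0.4,-0.4,-0.4,-0.4,-0.4]}' 
python3 -m crank '{"xyz":[[0,0,0],[0,0,0],[0,0,0],[0,0,0],[0,0,0],[0,0,0],[0,0,0],[0,0,0]],"turn":[[0,0,0],[0,0,0],[0,0,0],[0,0,0],[0,0,0],[0,0,0],[0,0,0],[0,0,0]],"fingers":[0,0.2,0.4,0.6,1,1,1,1]}' 40
python3 -c "
from h import *
show()
p,d=optics.read_camera('scene');cv2.imwrite('pics/a2.png',cv2.resize(p[60:300,200:460],None,fx=2.5,fy=2.5))"
```

```text
time_s: 2.55
tool_pos: [0.5583, -0.0532, 0.1008]
tool_rot: [-0.001, -0.0, 0.707, -0.707]
ft_force: [1.2, -0.4, -0.5]
finger_gap: 0.06
time_s: 3.35
tool_pos: [0.5589, -0.0531, 0.1016]
tool_rot: [-0.0, 0.0, 0.707, -0.707]
ft_force: [-0.6, -0.6, 0.1]
finger_gap: 0.0003
t 3.35 tcp [ 0.5589 -0.0531  0.1016] jaw -90.0 down [-0.  0. -1.] gap 0.0003 F [-0.6 -0.6  0.1] j [-0.31  0.25  1.72  0.    1.17  1.26]
```

View pics/a2.png

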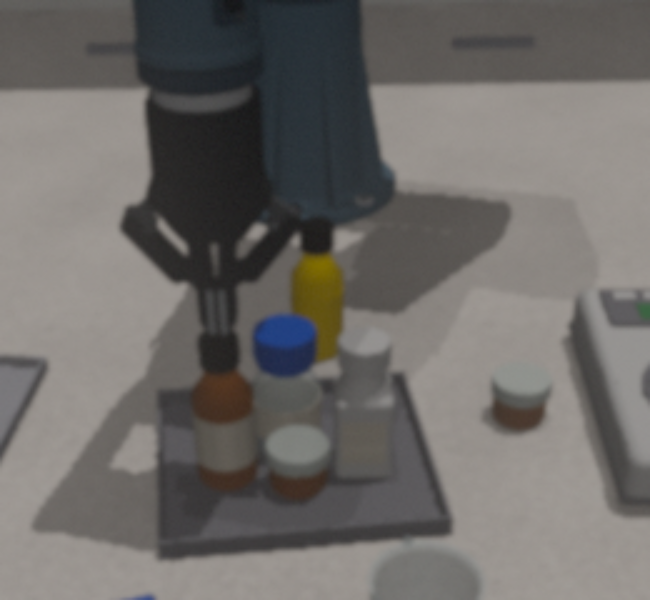

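```bash
python3 -c "
from h import *
def cr(p): q=proj('scene',p); return ((q[0]-200)*2.5,(q[1]-60)*2.5)
print(cr((.5589,-.0531,.1016)),cr((.5589,-.0531,.134)), cr((.5562,-.0589,.1997)))
p,d=optics.read_camera('top');cv2.imwrite('pics/a3.png',p);np.save('pics/a3.npy',d);ps,ds=optics.read_camera('scene');np.save('pics/a2.npy',ds)
for (x,y) in [(218,300),(218,325),(218,345),(200,150),(222,430)]:
  u,v=200+x//2.5,60+y//2.5; print(x,y,pt('scene',u,v,ds[int(v),int(u)]).round(3))
"
```

```text
(np.float64(223.02088945351727), np.float64(372.81438830182924)) (np.float64(220.2419370736169), np.float64(335.9514888555867)) (np.float64(206.1875183836608), np.float64(253.6189378319483))
218 300 [ 0.569 -0.052  0.17 ]
218 325 [ 0.57  -0.053  0.15 ]
218 345 [ 0.571 -0.054  0.134]
200 150 [ 0.597 -0.053  0.292]
222 430 [ 0.581 -0.056  0.064]
```

View pics/a3.png

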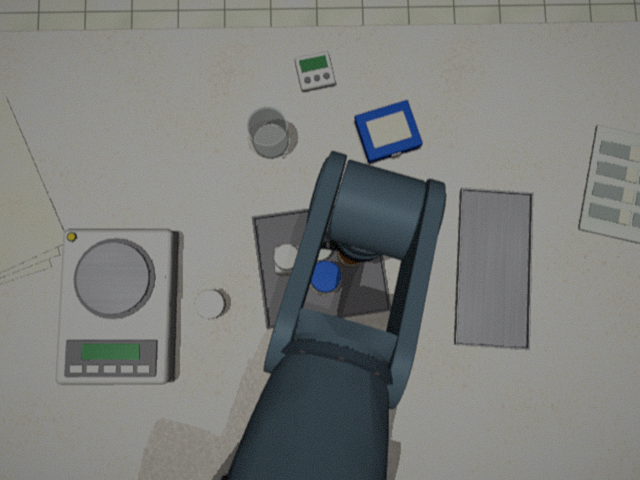

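```bash
python3 -c "
from h import *
d=np.load('pics/a2.npy')
p,_=optics.read_camera('scene'); cv2.imwrite('pics/a4.png',cv2.resize(p[150:240,250:350],None,fx=6,fy=6,interpolation=cv2.INTER_CUBIC))
for v in range(170,206,2):
  print(v,[tuple(pt('scene',u,v,d[v,u]).round(3)) for u in (284,287,290)])
"
```

```text
170 [(np.float64(0.57), np.float64(-0.056), np.float64(0.19)), (np.float64(0.57), np.float64(-0.051), np.float64(0.191)), (np.float64(0.568), np.float64(-0.046), np.float64(0.189))]
172 [(np.float64(0.571), np.float64(-0.056), np.float64(0.187)), (np.float64(0.571), np.float64(-0.051), np.float64(0.187)), (np.float64(0.572), np.float64(-0.045), np.float64(0.187))]
174 [(np.float64(0.569), np.float64(-0.056), np.float64(0.182)), (np.float64(0.562), np.float64(-0.052), np.float64(0.178)), (np.float64(0.572), np.float64(-0.046), np.float64(0.183))]
176 [(np.float64(0.57), np.float64(-0.057), np.float64(0.179)), (np.float64(0.567), np.float64(-0.052), np.float64(0.177)), (np.float64(0.565), np.float64(-0.047), np.float64(0.175))]
178 [(np.float64(0.568), np.float64(-0.057), np.float64(0.173)), (np.float64(0.57), np.float64(-0.052), np.float64(0.175)), (np.float64(0.567), np.float64(-0.047), np.float64(0.173))]
180 [(np.float64(0.569), np.float64(-0.057), np.float64(0.17)), (np.float64(0.569), np.float64(-0.052), np.float64(0.17)), (np.float64(0.567), np.float64(-0.047), np.float64(0.169)
[... 1507 characters left out ...]
4(-0.06), np.float64(0.133)), (np.float64(0.571), np.float64(-0.054), np.float64(0.134)), (np.float64(0.572), np.float64(-0.049), np.float64(0.134))]
200 [(np.float64(0.571), np.float64(-0.06), np.float64(0.13)), (np.float64(0.574), np.float64(-0.054), np.float64(0.131)), (np.float64(0.572), np.float64(-0.049), np.float64(0.13))]
202 [(np.float64(0.571), np.float64(-0.06), np.float64(0.125)), (np.float64(0.573), np.float64(-0.055), np.float64(0.126)), (np.float64(0.571), np.float64(-0.049), np.float64(0.125))]
204 [(np.float64(0.571), np.float64(-0.061), np.float64(0.121)), (np.float64(0.572), np.float64(-0.055), np.float64(0.122)), (np.float64(0.573), np.float64(-0.049), np.float64(0.122))]
```

View pics/a4.png

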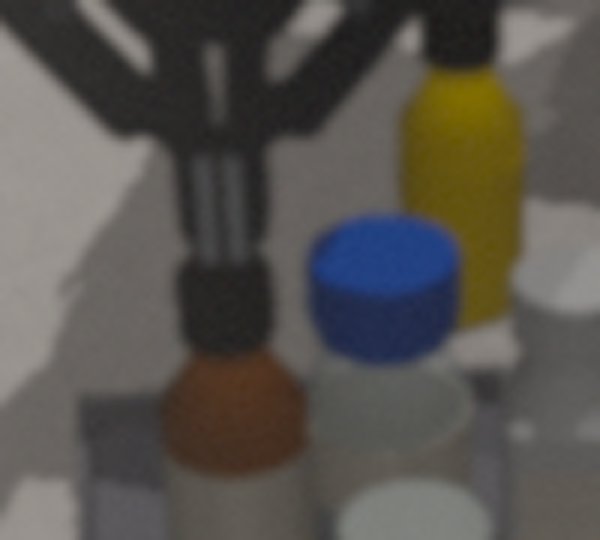

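The picture shows the shut finger tips at crop pixel (220,262), just above the black cap. The tips are at about z 0.143 while the TCP reading is 0.102, so the reading is about 41 mm too low. I'll open, go down by that amount and watch the gap.

```bash
python3 -m crank '{"xyz":[[0,0,0],[0,0,0],[0,0,0],[0,0,0],[0,0.02,0],[0,0.05,0],[0,0.08,0],[0,0.082,0]],"turn":[[0,0,0],[0,0,0],[0,0,0],[0,0,0],[0,0,0],[0,0,0],[0,0,0],[0,0,0]],"fingers":[-0.4,-0.4,-0.4,-0.4,-0.4,-0.4,-0.4,-0.4]}' 
python3 -c "
from h import *
show()
p,d=optics.read_camera('scene');cv2.imwrite('pics/a5.png',cv2.resize(p[150:240,250:350],None,fx=6,fy=6,interpolation=cv2.INTER_CUBIC))"
```

```text
time_s: 4.35
tool_pos: [0.5563, -0.0524, 0.057]
tool_rot: [-0.002, -0.002, 0.708, -0.706]
ft_force: [0.2, 0.4, 0.3]
finger_gap: 0.0595
t 4.35 tcp [ 0.5563 -0.0524  0.057 ] jaw -90.0 down [-0.006  0.002 -1.   ] gap 0.0595 F [0.2 0.4 0.3] j [-0.31  0.31  1.75 -0.    1.09  1.26]
```

View pics/a5.png

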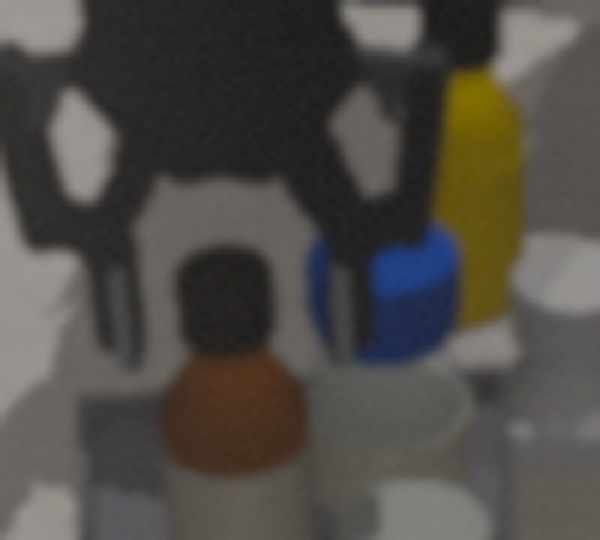

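The fingers now straddle the cap at the right height, with tips at (125,360) and (345,360) in the crop. Closing.

```bash
python3 -m crank '{"xyz":[[0,0,0],[0,0,0],[0,0,0],[0,0,0],[0,0,0],[0,0,0],[0,0,0],[0,0,0]],"turn":[[0,0,0],[0,0,0],[0,0,0],[0,0,0],[0,0,0],[0,0,0],[0,0,0],[0,0,0]],"fingers":[-0.1,0.1,0.2,0.3,0.6,0.6,0.6,0.6]}' 40
python3 -m crank '{"xyz":[[0,-0.01,0],[0,-0.03,0],[0,-0.05,0],[0,-0.07,0],[0,-0.09,0],[0,-0.11,0],[0,-0.12,0],[0,-0.12,0]],"turn":[[0,0,0],[0,0,0],[0,0,0],[0,0,0],[0,0,0],[0,0,0],[0,0,0],[0,0,0]],"fingers":[0.6,0.6,0.6,0.6,0.6,0.6,0.6,0.6]}' 
python3 -c "
from h import *
show()
plan(.606,-.316,.117,90)
p,d=optics.read_camera('scene');cv2.imwrite('pics/a6.png',cv2.resize(p[110:290,200:400],None,fx=3,fy=3,interpolation=cv2.INTER_CUBIC))"
```

```text
time_s: 5.2
tool_pos: [0.5595, -0.0536, 0.0613]
tool_rot: [-0.0, -0.001, -0.707, 0.707]
ft_force: [-0.3, -1.7, 6.1]
finger_gap: 0.0289
time_s: 6.0
tool_pos: [0.5596, -0.0534, 0.1218]
tool_rot: [-0.001, -0.001, -0.707, 0.707]
ft_force: [0.5, -0.2, -1.7]
finger_gap: 0.0292
t 6.0 tcp [ 0.5596 -0.0534  0.1218] jaw -90.0 down [ 0.002 -0.001 -1.   ] gap 0.0292 F [ 0.5 -0.2 -1.7] j [-0.31  0.23  1.71  0.    1.21  1.26]
to (0.606, -0.316, 0.117, 90) xyz [-0.0928  0.01    0.5252] turn [-0.0006 -0.     -0.0018] |shift|mm 267 deg 0.1
```

View pics/a6.png

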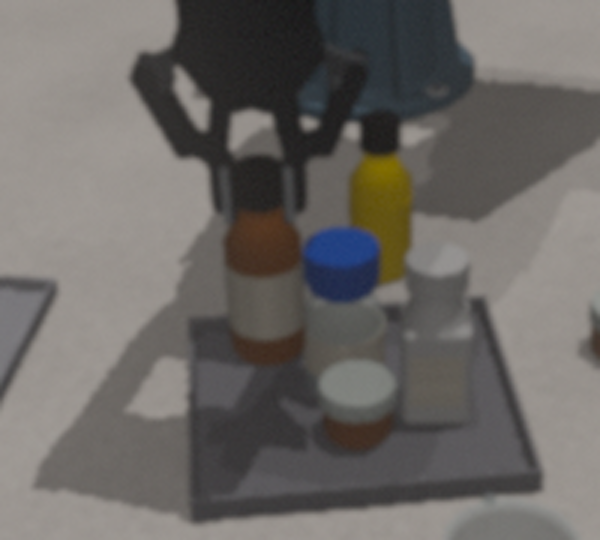

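```bash
python3 -m crank '{"xyz":[[-0.007,0,0.04],[-0.019,0,0.11],[-0.033,0,0.19],[-0.047,0,0.27],[-0.062,0,0.35],[-0.076,0,0.43],[-0.087,0,0.495],[-0.093,0,0.525]],"turn":[[0,0,0],[0,0,0],[0,0,0],[0,0,0],[0,0,0],[0,0,0],[0,0,0],[0,0,0]],"fingers":[0.6,0.6,0.6,0.6,0.6,0.6,0.6,0.6]}' 
python3 -m crank '{"xyz":[[0,0,0],[0,0.01,0],[0,0.03,0],[0,0.05,0],[0,0.07,0],[0,0.085,0],[0,0.092,0],[0,0.092,0]],"turn":[[0,0,0],[0,0,0],[0,0,0],[0,0,0],[0,0,0],[0,0,0],[0,0,0],[0,0,0]],"fingers":[0.6,0.6,0.6,0.6,0.6,0.6,0.6,0.6]}' 
python3 -c "
from h import *
show()
plan(.606,-.316,.061,90)
p,d=optics.read_camera('scene');cv2.imwrite('pics/a7.png',cv2.resize(p[110:310,90:290],None,fx=3,fy=3,interpolation=cv2.INTER_CUBIC))"
```

```text
time_s: 6.85
tool_pos: [0.6048, -0.3188, 0.1195]
tool_rot: [0.001, -0.001, -0.707, 0.707]
ft_force: [-0.2, 0.6, -2.0]
finger_gap: 0.0285
time_s: 7.65
tool_pos: [0.605, -0.3152, 0.0736]
tool_rot: [-0.0, -0.0, 0.707, -0.707]
ft_force: [-0.7, 0.0, -3.1]
finger_gap: 0.029
t 7.65 tcp [ 0.605  -0.3152  0.0736] jaw -90.0 down [-0.001  0.001 -1.   ] gap 0.029 F [-0.7  0.  -3.1] j [-0.65  0.53  1.4  -0.    1.21  0.92]
to (0.606, -0.316, 0.061, 90) xyz [-0.0021  0.0253  0.0015] turn [0.0008 0.0001 0.0011] |shift|mm 13 deg 0.1
```

View pics/a7.png

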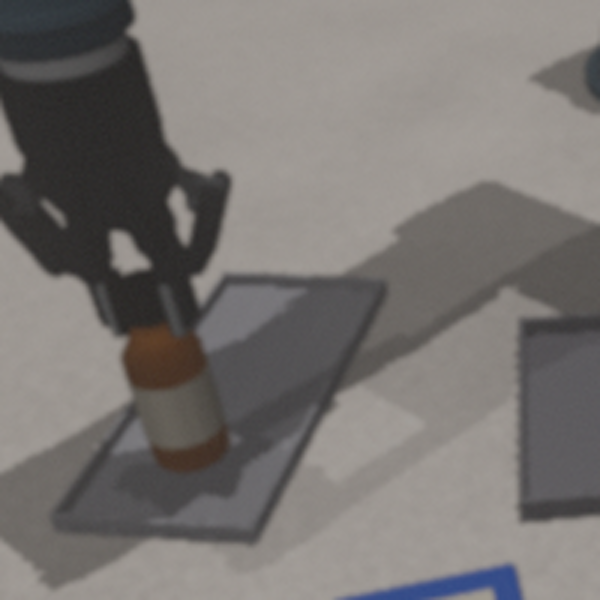

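```bash
python3 -m crank '{"xyz":[[0,0.004,0],[0,0.008,0],[0,0.012,0],[0,0.015,0],[0,0.018,0],[0,0.02,0],[0,0.022,0],[0,0.022,0]],"turn":[[0,0,0],[0,0,0],[0,0,0],[0,0,0],[0,0,0],[0,0,0],[0,0,0],[0,0,0]],"fingers":[0.6,0.6,0.6,0.6,0.6,0.6,0.6,0.6]}' 
python3 -c "
from h import *
show(); p,d=optics.read_camera('scene'); show(); p,d=optics.read_camera('scene'); show()"
```

```text
time_s: 8.5
tool_pos: [0.6053, -0.3156, 0.0634]
tool_rot: [-0.0, -0.0, 0.707, -0.707]
ft_force: [0.1, -0.2, -2.0]
finger_gap: 0.0291
t 8.5 tcp [ 0.6053 -0.3156  0.0634] jaw -90.0 down [-0.  0. -1.] gap 0.0291 F [ 0.1 -0.2 -2. ] j [-0.65  0.54  1.41  0.    1.19  0.92]
t 8.55 tcp [ 0.6053 -0.3157  0.0635] jaw -90.0 down [-0.  0. -1.] gap 0.0288 F [ 0.   0.3 -2.8] j [-0.65  0.54  1.41  0.    1.19  0.92]
t 8.6 tcp [ 0.6054 -0.3156  0.0636] jaw -90.0 down [-0.  0. -1.] gap 0.0293 F [ 0.8  0.3 -2.1] j [-0.65  0.54  1.41  0.    1.19  0.92]
```

```bash
python3 -m crank '{"xyz":[[0,0.002,0],[0,0.003,0],[0,0.004,0],[0,0.005,0],[0,0.006,0],[0,0.006,0],[0,0.006,0],[0,0.006,0]],"turn":[[0,0,0],[0,0,0],[0,0,0],[0,0,0],[0,0,0],[0,0,0],[0,0,0],[0,0,0]],"fingers":[0.6,0.6,0.6,0.6,0.6,0.6,0.6,0.6]}' 
python3 -c "
from h import *
show()"
```

```text
time_s: 9.4
tool_pos: [0.6054, -0.3157, 0.0606]
tool_rot: [-0.0, -0.0, -0.707, 0.707]
ft_force: [-0.9, 0.2, -1.7]
finger_gap: 0.0289
t 9.4 tcp [ 0.6054 -0.3157  0.0606] jaw -90.0 down [ 0. -0. -1.] gap 0.0289 F [-0.9  0.2 -1.7] j [-0.65  0.54  1.41  0.    1.19  0.92]
```

```bash
python3 -m crank '{"xyz":[[0,0.001,0],[0,0.002,0],[0,0.003,0],[0,0.004,0],[0,0.004,0],[0,0.004,0],[0,0.004,0],[0,0.004,0]],"turn":[[0,0,0],[0,0,0],[0,0,0],[0,0,0],[0,0,0],[0,0,0],[0,0,0],[0,0,0]],"fingers":[0.6,0.6,0.6,0.6,0.6,0.6,0.6,0.6]}' 
python3 -c "
from h import *
show()"
```

```text
time_s: 10.2
tool_pos: [0.6061, -0.3162, 0.0603]
tool_rot: [-0.001, -0.001, -0.707, 0.708]
ft_force: [-1.2, 0.8, 6.7]
finger_gap: 0.0293
t 10.2 tcp [ 0.6061 -0.3162  0.0603] jaw -90.0 down [ 0.002 -0.001 -1.   ] gap 0.0293 F [-1.2  0.8  6.7] j [-0.65  0.54  1.41  0.    1.19  0.92]
```

```bash
python3 -m crank '{"xyz":[[0,0,0],[0,0,0],[0,0,0],[0,0,0],[0,-0.02,0],[0,-0.08,0],[0,-0.16,0],[0,-0.22,0]],"turn":[[0,0,0],[0,0,0],[0,0,0],[0,0,0],[0,0,0],[0,0,0],[0,0,0],[0,0,0]],"fingers":[0.3,0.1,-0.1,-0.2,-0.2,-0.2,-0.2,-0.2]}' 
python3 -c "
from h import *
show(); plan(.5138,-.007,.17,110)
p,d=optics.read_camera('scene');cv2.imwrite('pics/a8.png',cv2.resize(p[110:310,90:290],None,fx=3,fy=3,interpolation=cv2.INTER_CUBIC))"
```

```text
time_s: 11.0
tool_pos: [0.6059, -0.316, 0.1717]
tool_rot: [-0.001, -0.001, -0.707, 0.708]
ft_force: [0.9, -0.9, 0.2]
finger_gap: 0.0511
t 11.0 tcp [ 0.6059 -0.316   0.1717] jaw -90.0 down [ 0.002 -0.001 -1.   ] gap 0.0511 F [ 0.9 -0.9  0.2] j [-0.65  0.43  1.33  0.    1.38  0.92]
to (0.5138, -0.007, 0.17, 110) xyz [ 0.1842  0.0022 -0.6181] turn [-0.0015 -0.3333 -0.0014] |shift|mm 322 deg 20.0
```

View pics/a8.png

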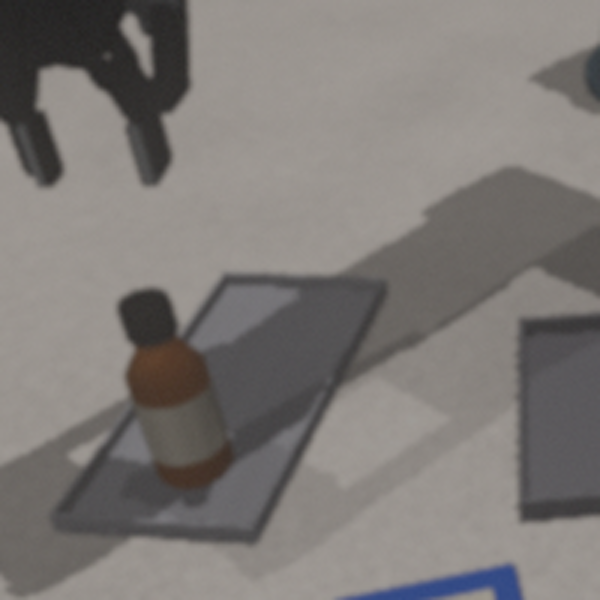

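```bash
python3 -m crank '{"xyz":[[0.01,0,-0.05],[0.035,0,-0.13],[0.065,0.02,-0.22],[0.095,0.04,-0.32],[0.125,0.05,-0.42],[0.155,0.06,-0.52],[0.178,0.06,-0.6],[0.184,0.06,-0.618]],"turn":[[0,-0.02,0],[0,-0.06,0],[0,-0.12,0],[0,-0.19,0],[0,-0.26,0],[0,-0.32,0],[0,-0.333,0],[0,-0.333,0]],"fingers":[-0.75,-0.75,-0.75,-0.75,-0.75,-0.75,-0.75,-0.75]}' 
python3 -m crank '{"xyz":[[0,0,0],[0,0,0],[0,0,0],[0,0,0],[0,0,0],[0,0,0],[0,0,0],[0,0,0]],"turn":[[0,0,0],[0,0,0],[0,0,0],[0,0,0],[0,0,0],[0,0,0],[0,0,0],[0,0,0]],"fingers":[-0.75,-0.75,-0.75,-0.75,-0.75,-0.75,-0.75,-0.75]}' 
python3 -c "
from h import *
show(); plan(.5138,-.007,.035,110)
p,d=optics.read_camera('scene');cv2.imwrite('pics/b1.png',cv2.resize(p[90:270,240:440],None,fx=3,fy=3,interpolation=cv2.INTER_CUBIC))"
```

```text
time_s: 11.85
tool_pos: [0.5113, -0.0022, 0.1386]
tool_rot: [0.124, -0.125, 0.697, -0.695]
ft_force: [-0.1, 0.1, -0.5]
finger_gap: 0.0748
time_s: 12.65
tool_pos: [0.5134, -0.0068, 0.1385]
tool_rot: [0.123, -0.123, 0.696, -0.696]
ft_force: [-0.7, -0.1, 0.4]
finger_gap: 0.0747
t 12.65 tcp [ 0.5134 -0.0068  0.1385] jaw -70.0 down [-0.  0. -1.] gap 0.0747 F [-0.7 -0.1  0.4] j [-0.24  0.1   1.81 -0.    1.23  0.98]
to (0.5138, -0.007, 0.035, 110) xyz [-0.0007  0.2071  0.0007] turn [ 0.0001 -0.0006  0.0001] |shift|mm 104 deg 0.0
```

View pics/b1.png

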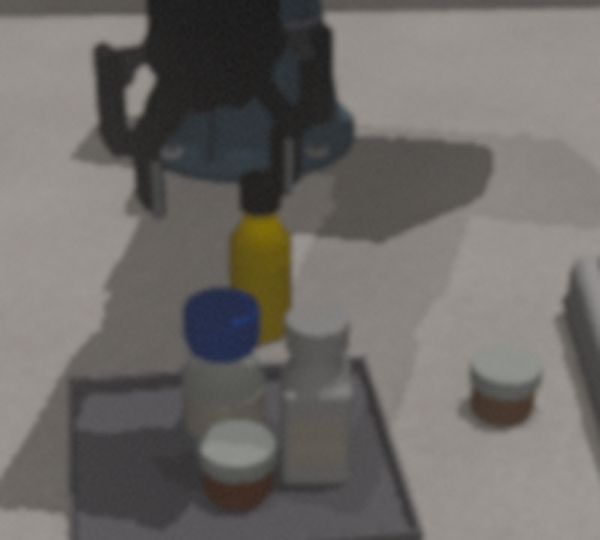

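```bash
python3 -m crank '{"xyz":[[0,0.01,0],[0,0.04,0],[0,0.075,0],[0,0.11,0],[0,0.15,0],[0,0.185,0],[0,0.207,0],[0,0.207,0]],"turn":[[0,0,0],[0,0,0],[0,0,0],[0,0,0],[0,0,0],[0,0,0],[0,0,0],[0,0,0]],"fingers":[-0.75,-0.75,-0.75,-0.75,-0.75,-0.75,-0.75,-0.75]}' 
python3 -c "
from h import *
show()
p,d=optics.read_camera('scene');cv2.imwrite('pics/b2.png',cv2.resize(p[90:270,240:440],None,fx=3,fy=3,interpolation=cv2.INTER_CUBIC))"
```

```text
time_s: 13.5
tool_pos: [0.5118, -0.0063, 0.0334]
tool_rot: [0.122, -0.124, 0.697, -0.696]
ft_force: [-0.4, 0.3, 0.2]
finger_gap: 0.0746
t 13.5 tcp [ 0.5118 -0.0063  0.0334] jaw -70.0 down [-0.003  0.001 -1.   ] gap 0.0746 F [-0.4  0.3  0.2] j [-0.24  0.25  1.88 -0.    1.01  0.98]
```

View pics/b2.png

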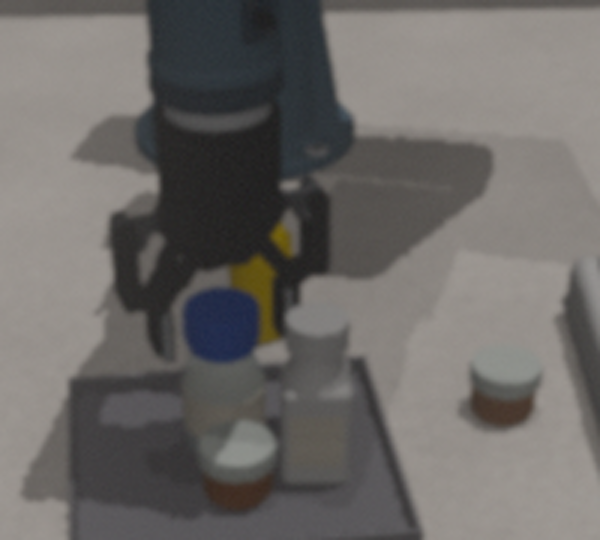

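The fingers straddle the blue cap, with the left finger at (165,340) and the right one behind the white bottle. Closing and lifting.

```bash
python3 -m crank '{"xyz":[[0,0,0],[0,0,0],[0,0,0],[0,0,0],[0,0,0],[0,0,0],[0,0,0],[0,0,0]],"turn":[[0,0,0],[0,0,0],[0,0,0],[0,0,0],[0,0,0],[0,0,0],[0,0,0],[0,0,0]],"fingers":[-0.6,-0.4,-0.3,-0.2,-0.1,0.1,0.1,0.1]}' 40
python3 -m crank '{"xyz":[[0,-0.01,0],[0,-0.03,0],[0,-0.05,0],[0,-0.07,0],[0,-0.09,0],[0,-0.11,0],[0,-0.12,0],[0,-0.12,0]],"turn":[[0,0,0],[0,0,0],[0,0,0],[0,0,0],[0,0,0],[0,0,0],[0,0,0],[0,0,0]],"fingers":[0.1,0.1,0.1,0.1,0.1,0.1,0.1,0.1]}' 
python3 -c "
from h import *
show(); plan(.450,-.301,.094,100)
p,d=optics.read_camera('scene');cv2.imwrite('pics/b3.png',cv2.resize(p[90:270,240:440],None,fx=3,fy=3,interpolation=cv2.INTER_CUBIC))"
```

```text
time_s: 14.35
tool_pos: [0.5142, -0.007, 0.0359]
tool_rot: [-0.123, 0.122, -0.696, 0.697]
ft_force: [0.1, -1.4, 5.8]
finger_gap: 0.049
time_s: 15.15
tool_pos: [0.5141, -0.0068, 0.0962]
tool_rot: [-0.123, 0.122, -0.696, 0.697]
ft_force: [0.6, 0.3, -2.3]
finger_gap: 0.0492
t 15.15 tcp [ 0.5141 -0.0068  0.0962] jaw -70.0 down [ 0.002 -0.    -1.   ] gap 0.0492 F [ 0.6  0.3 -2.3] j [-0.24  0.16  1.85  0.    1.14  0.98]
to (0.45, -0.301, 0.094, 100) xyz [0.3215 0.0044 0.5092] turn [-0.0009  0.1663 -0.0016] |shift|mm 301 deg 10.0
```

View pics/b3.png

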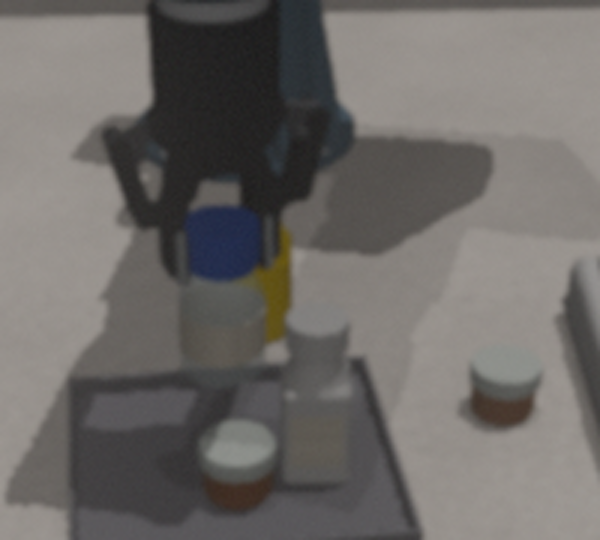

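```bash
python3 -m crank '{"xyz":[[0.02,0,0.03],[0.06,0,0.09],[0.11,0,0.17],[0.16,0,0.255],[0.215,0,0.34],[0.265,0,0.42],[0.305,0,0.485],[0.3215,0,0.509]],"turn":[[0,0,0],[0,0.02,0],[0,0.05,0],[0,0.08,0],[0,0.12,0],[0,0.15,0],[0,0.166,0],[0,0.166,0]],"fingers":[0.1,0.1,0.1,0.1,0.1,0.1,0.1,0.1]}' 
python3 -m crank '{"xyz":[[0,0,0],[0,0.01,0],[0,0.03,0],[0,0.055,0],[0,0.08,0],[0,0.1,0],[0,0.108,0],[0,0.108,0]],"turn":[[0,0,0],[0,0,0],[0,0,0],[0,0,0],[0,0,0],[0,0,0],[0,0,0],[0,0,0]],"fingers":[0.1,0.1,0.1,0.1,0.1,0.1,0.1,0.1]}' 
python3 -c "
from h import *
show(); plan(.450,-.301,.0345,100)
p,d=optics.read_camera('scene');cv2.imwrite('pics/b4.png',cv2.resize(p[90:310,90:290],None,fx=2.7,fy=2.7,interpolation=cv2.INTER_CUBIC))"
```

```text
time_s: 16.0
tool_pos: [0.4481, -0.3043, 0.0947]
tool_rot: [-0.06, 0.061, -0.704, 0.705]
ft_force: [0.2, -0.3, -3.0]
finger_gap: 0.0492
time_s: 16.8
tool_pos: [0.4488, -0.3001, 0.0401]
tool_rot: [0.061, -0.062, 0.705, -0.704]
ft_force: [-0.2, -0.4, -2.6]
finger_gap: 0.0488
t 16.8 tcp [ 0.4488 -0.3001  0.0401] jaw -80.0 down [-0.001  0.001 -1.   ] gap 0.0488 F [-0.2 -0.4 -2.6] j [-0.81  0.3   1.81  0.    1.04  0.59]
to (0.45, -0.301, 0.0345, 100) xyz [-0.0021  0.0111  0.0022] turn [0.0015 0.0005 0.001 ] |shift|mm 6 deg 0.1
```

View pics/b4.png

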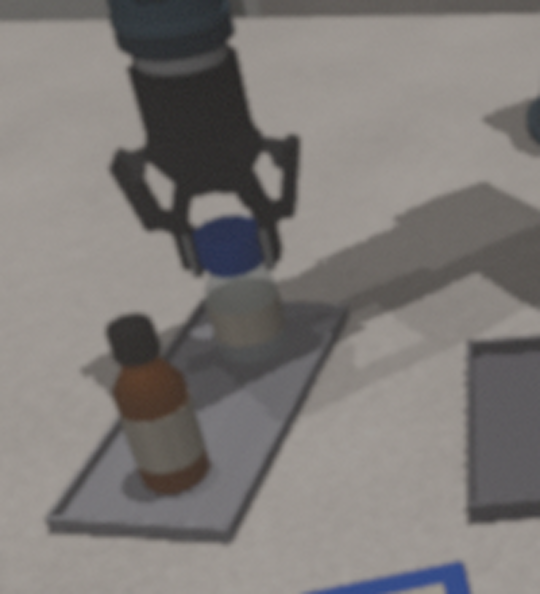

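```bash
python3 -c "
from h import *
show()"
python3 -m crank '{"xyz":[[0,0.002,0],[0,0.004,0],[0,0.006,0],[0,0.008,0],[0,0.01,0],[0,0.011,0],[0,0.011,0],[0,0.011,0]],"turn":[[0,0,0],[0,0,0],[0,0,0],[0,0,0],[0,0,0],[0,0,0],[0,0,0],[0,0,0]],"fingers":[0.1,0.1,0.1,0.1,0.1,0.1,0.1,0.1]}' 
python3 -c "
from h import *
show()"
```

```text
t 16.85 tcp [ 0.4492 -0.3006  0.0408] jaw -80.0 down [-0.  0. -1.] gap 0.0494 F [-0.3  0.1 -2.6] j [-0.81  0.3   1.81 -0.    1.04  0.59]
time_s: 17.65
tool_pos: [0.4492, -0.3007, 0.0356]
tool_rot: [0.062, -0.062, 0.704, -0.704]
ft_force: [0.5, 0.3, -3.5]
finger_gap: 0.0489
t 17.65 tcp [ 0.4492 -0.3007  0.0356] jaw -80.0 down [-0.  0. -1.] gap 0.0489 F [ 0.5  0.3 -3.5] j [-0.81  0.3   1.81  0.    1.03  0.59]
```

```bash
python3 -m crank '{"xyz":[[0,0.001,0],[0,0.002,0],[0,0.003,0],[0,0.003,0],[0,0.003,0],[0,0.003,0],[0,0.003,0],[0,0.003,0]],"turn":[[0,0,0],[0,0,0],[0,0,0],[0,0,0],[0,0,0],[0,0,0],[0,0,0],[0,0,0]],"fingers":[0.1,0.1,0.1,0.1,0.1,0.1,0.1,0.1]}' 
python3 -c "
from h import *
show()"
```

```text
time_s: 18.45
tool_pos: [0.4496, -0.301, 0.0349]
tool_rot: [-0.062, 0.062, -0.704, 0.705]
ft_force: [-0.8, 1.6, 5.7]
finger_gap: 0.0491
t 18.45 tcp [ 0.4496 -0.301   0.0349] jaw -80.0 down [ 0.001 -0.    -1.   ] gap 0.0491 F [-0.8  1.6  5.7] j [-0.81  0.31  1.81  0.    1.03  0.59]
```

Contact, at the predicted height. Release and rise.

```bash
python3 -m crank '{"xyz":[[0,0,0],[0,0,0],[0,0,0],[0,0,0],[0,-0.02,0],[0,-0.08,0],[0,-0.16,0],[0,-0.22,0]],"turn":[[0,0,0],[0,0,0],[0,0,0],[0,0,0],[0,0,0],[0,0,0],[0,0,0],[0,0,0]],"fingers":[-0.3,-0.4,-0.55,-0.7,-0.7,-0.7,-0.7,-0.7]}' 
python3 -c "
from h import *
show(); plan(.5453,.054,.13,100)
p,d=optics.read_camera('scene');cv2.imwrite('pics/b5.png',cv2.resize(p[90:310,90:400],None,fx=2.5,fy=2.5,interpolation=cv2.INTER_CUBIC))"
```

```text
time_s: 19.25
tool_pos: [0.4497, -0.3012, 0.147]
tool_rot: [-0.062, 0.061, -0.704, 0.705]
ft_force: [0.1, -0.3, 0.7]
finger_gap: 0.0725
t 19.25 tcp [ 0.4497 -0.3012  0.147 ] jaw -80.0 down [ 0.001 -0.002 -1.   ] gap 0.0725 F [ 0.1 -0.3  0.7] j [-0.81  0.15  1.74  0.    1.25  0.59]
to (0.5453, 0.054, 0.13, 100) xyz [-0.3118  0.0332 -0.6665] turn [-0.0017  0.0003 -0.0011] |shift|mm 368 deg 0.1
```

View pics/b5.png

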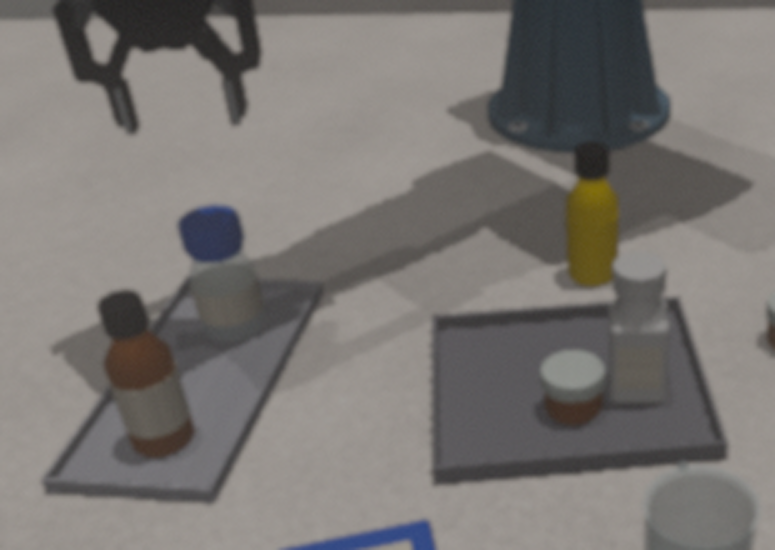

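```bash
python3 -m crank '{"xyz":[[-0.02,0,-0.04],[-0.05,0,-0.1],[-0.09,0.0,-0.19],[-0.13,0.0,-0.28],[-0.175,0,-0.375],[-0.22,0,-0.47],[-0.262,0,-0.56],[-0.295,0,-0.63]],"turn":[[0,0,0],[0,0,0],[0,0,0],[0,0,0],[0,0,0],[0,0,0],[0,0,0],[0,0,0]],"fingers":[-0.6,-0.6,-0.6,-0.6,-0.6,-0.6,-0.6,-0.6]}' 
python3 -m crank '{"xyz":[[-0.016,0,-0.036],[-0.016,0,-0.036],[-0.016,0.02,-0.036],[-0.016,0.04,-0.036],[-0.016,0.05,-0.036],[-0.016,0.05,-0.036],[-0.016,0.05,-0.036],[-0.016,0.05,-0.036]],"turn":[[0,0,0],[0,0,0],[0,0,0],[0,0,0],[0,0,0],[0,0,0],[0,0,0],[0,0,0]],"fingers":[-0.6,-0.6,-0.6,-0.6,-0.6,-0.6,-0.6,-0.6]}' 
python3 -c "
from h import *
show(); plan(.5453,.054,.048,100)"
```

```text
time_s: 20.1
tool_pos: [0.5401, 0.0376, 0.1449]
tool_rot: [-0.062, 0.062, -0.704, 0.704]
ft_force: [0.5, -0.4, 1.4]
finger_gap: 0.0683
time_s: 20.9
tool_pos: [0.5447, 0.0538, 0.1194]
tool_rot: [-0.062, 0.061, -0.704, 0.704]
ft_force: [-0.1, 1.2, -0.0]
finger_gap: 0.0686
t 20.9 tcp [0.5447 0.0538 0.1194] jaw -80.0 down [ 0.001 -0.    -1.   ] gap 0.0686 F [-0.1  1.2 -0. ] j [-0.12  0.2   1.75  0.    1.2   1.28]
to (0.5453, 0.054, 0.048, 100) xyz [-0.0011  0.1428 -0.0003] turn [-0.0001 -0.0004 -0.0005] |shift|mm 71 deg 0.0
```

```bash
python3 -m crank '{"xyz":[[-0.001,0.01,0],[-0.001,0.03,0],[-0.001,0.06,0],[-0.001,0.09,0],[-0.001,0.12,0],[-0.001,0.138,0],[-0.001,0.143,0],[-0.001,0.143,0]],"turn":[[0,0,0],[0,0,0],[0,0,0],[0,0,0],[0,0,0],[0,0,0],[0,0,0],[0,0,0]],"fingers":[-0.6,-0.6,-0.6,-0.6,-0.6,-0.6,-0.6,-0.6]}' 
python3 -c "
from h import *
show()
p,d=optics.read_camera('scene');cv2.imwrite('pics/c4.png',cv2.resize(p[90:270,240:440],None,fx=3,fy=3,interpolation=cv2.INTER_CUBIC))"
```

```text
time_s: 21.7
tool_pos: [0.5446, 0.0543, 0.047]
tool_rot: [0.061, -0.062, 0.704, -0.704]
ft_force: [-0.1, 0.7, 0.8]
finger_gap: 0.0685
t 21.7 tcp [0.5446 0.0543 0.047 ] jaw -80.0 down [-0.001  0.    -1.   ] gap 0.0685 F [-0.1  0.7  0.8] j [-0.12  0.3   1.79 -0.    1.06  1.28]
```

View pics/c4.png

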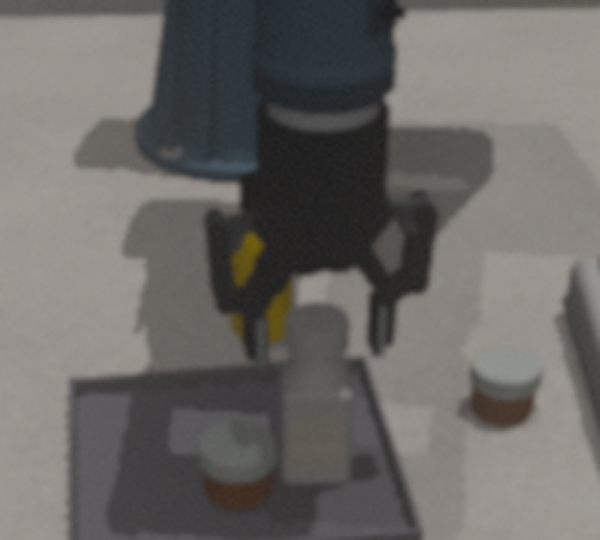

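The fingers straddle the white cap at (260,345) and (380,340).

```bash
python3 -m crank '{"xyz":[[0,0,0],[0,0,0],[0,0,0],[0,0,0],[0,0,0],[0,0,0],[0,0,0],[0,0,0]],"turn":[[0,0,0],[0,0,0],[0,0,0],[0,0,0],[0,0,0],[0,0,0],[0,0,0],[0,0,0]],"fingers":[-0.4,-0.2,-0.1,0,0.1,0.3,0.3,0.3]}' 40
python3 -m crank '{"xyz":[[0,-0.01,0],[0,-0.03,0],[0,-0.06,0],[0,-0.09,0],[0,-0.12,0],[0,-0.15,0],[0,-0.16,0],[0,-0.16,0]],"turn":[[0,0,0],[0,0,0],[0,0,0],[0,0,0],[0,0,0],[0,0,0],[0,0,0],[0,0,0]],"fingers":[0.3,0.3,0.3,0.3,0.3,0.3,0.3,0.3]}' 
python3 -c "
from h import *
show(); plan(.528,-.309,.128,90)
p,d=optics.read_camera('scene');cv2.imwrite('pics/c5.png',cv2.resize(p[90:270,240:440],None,fx=3,fy=3,interpolation=cv2.INTER_CUBIC))"
```

```text
time_s: 22.55
tool_pos: [0.5453, 0.0542, 0.048]
tool_rot: [-0.062, 0.061, -0.704, 0.704]
ft_force: [-0.8, -1.8, 5.7]
finger_gap: 0.039
time_s: 23.35
tool_pos: [0.5458, 0.0542, 0.129]
tool_rot: [-0.063, 0.061, -0.704, 0.705]
ft_force: [-0.5, 0.3, -2.2]
finger_gap: 0.0391
t 23.35 tcp [0.5458 0.0542 0.129 ] jaw -80.0 down [ 0.002 -0.    -1.   ] gap 0.0391 F [-0.5  0.3 -2.2] j [-0.12  0.19  1.74 -0.    1.21  1.28]
to (0.528, -0.309, 0.128, 90) xyz [0.1615 0.0021 0.7091] turn [-0.0005  0.167  -0.0023] |shift|mm 364 deg 10.0
```

View pics/c5.png

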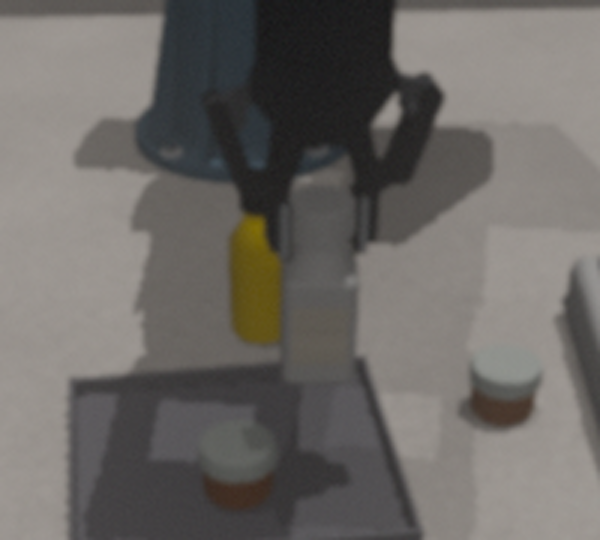

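```bash
python3 -m crank '{"xyz":[[0.01,0,0.04],[0.025,0,0.11],[0.047,0,0.2],[0.07,0,0.3],[0.093,0,0.4],[0.117,0,0.5],[0.14,0,0.6],[0.152,0,0.67]],"turn":[[0,0,0],[0,0.03,0],[0,0.06,0],[0,0.09,0],[0,0.12,0],[0,0.15,0],[0,0.167,0],[0,0.167,0]],"fingers":[0.3,0.3,0.3,0.3,0.3,0.3,0.3,0.3]}' 
python3 -m crank '{"xyz":[[-0.001,0,0.035],[-0.001,0,0.04],[-0.001,0.01,0.04],[-0.001,0.03,0.04],[-0.001,0.06,0.04],[-0.001,0.09,0.04],[-0.001,0.12,0.04],[-0.001,0.12,0.04]],"turn":[[0,0,0],[0,0,0],[0,0,0],[0,0,0],[0,0,0],[0,0,0],[0,0,0],[0,0,0]],"fingers":[0.3,0.3,0.3,0.3,0.3,0.3,0.3,0.3]}' 
python3 -c "
from h import *
show(); p,d=optics.read_camera('scene'); plan(.528,-.309,.047,90)
cv2.imwrite('pics/c6.png',cv2.resize(p[90:310,90:290],None,fx=2.7,fy=2.7,interpolation=cv2.INTER_CUBIC))"
```

```text
time_s: 24.2
tool_pos: [0.5271, -0.2912, 0.1264]
tool_rot: [-0.001, 0.0, 0.707, -0.707]
ft_force: [0.2, 0.3, -1.7]
finger_gap: 0.0391
time_s: 25.0
tool_pos: [0.527, -0.3067, 0.0639]
tool_rot: [-0.001, -0.002, 0.708, -0.706]
ft_force: [-1.3, -0.4, -1.6]
finger_gap: 0.0389
t 25.0 tcp [ 0.527  -0.3067  0.0639] jaw -90.0 down [-0.005  0.004 -1.   ] gap 0.0389 F [-1.3 -0.4 -1.6] j [-0.72  0.4   1.61 -0.    1.14  0.85]
to (0.528, -0.309, 0.047, 90) xyz [-0.0005  0.037   0.003 ] turn [0.0024 0.0003 0.0027] |shift|mm 19 deg 0.2
```

View pics/c6.png

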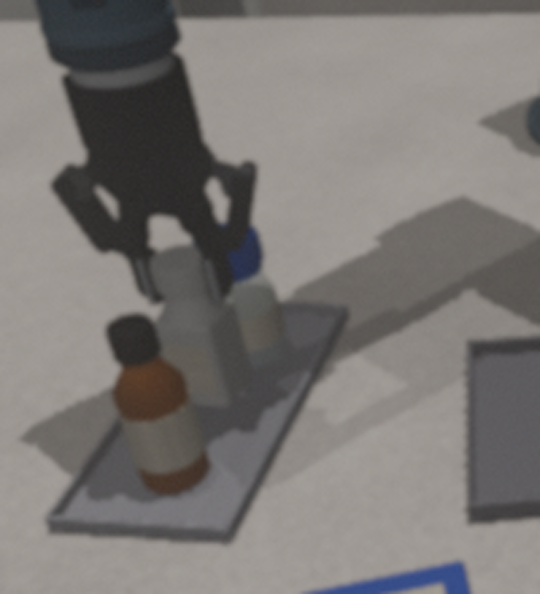

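```bash
python3 -m crank '{"xyz":[[0,0.006,0],[0,0.014,0],[0,0.022,0],[0,0.028,0],[0,0.032,0],[0,0.035,0],[0,0.035,0],[0,0.035,0]],"turn":[[0,0,0],[0,0,0],[0,0,0],[0,0,0],[0,0,0],[0,0,0],[0,0,0],[0,0,0]],"fingers":[0.3,0.3,0.3,0.3,0.3,0.3,0.3,0.3]}' 
python3 -m crank '{"xyz":[[0,0.001,0],[0,0.002,0],[0,0.003,0],[0,0.003,0],[0,0.003,0],[0,0.003,0],[0,0.003,0],[0,0.003,0]],"turn":[[0,0,0],[0,0,0],[0,0,0],[0,0,0],[0,0,0],[0,0,0],[0,0,0],[0,0,0]],"fingers":[0.3,0.3,0.3,0.3,0.3,0.3,0.3,0.3]}' 
python3 -c "
from h import *
show()"
```

```text
time_s: 25.85
tool_pos: [0.5289, -0.3089, 0.0502]
tool_rot: [-0.0, -0.0, -0.707, 0.707]
ft_force: [0.6, -0.3, -1.1]
finger_gap: 0.0391
time_s: 26.65
tool_pos: [0.5289, -0.3088, 0.0486]
tool_rot: [-0.0, 0.0, 0.707, -0.707]
ft_force: [-0.1, -0.4, -1.8]
finger_gap: 0.0388
t 26.65 tcp [ 0.5289 -0.3088  0.0486] jaw -90.0 down [ 0.  0. -1.] gap 0.0388 F [-0.1 -0.4 -1.8] j [-0.72  0.42  1.61  0.    1.1   0.85]
```

```bash
python3 -m crank '{"xyz":[[0,0.001,0],[0,0.002,0],[0,0.003,0],[0,0.004,0],[0,0.004,0],[0,0.004,0],[0,0.004,0],[0,0.004,0]],"turn":[[0,0,0],[0,0,0],[0,0,0],[0,0,0],[0,0,0],[0,0,0],[0,0,0],[0,0,0]],"fingers":[0.3,0.3,0.3,0.3,0.3,0.3,0.3,0.3]}' 
python3 -c "
from h import *
show()"
```

```text
time_s: 27.45
tool_pos: [0.5291, -0.309, 0.0471]
tool_rot: [-0.0, -0.0, -0.707, 0.707]
ft_force: [-1.1, 1.1, 5.1]
finger_gap: 0.0386
t 27.45 tcp [ 0.5291 -0.309   0.0471] jaw -90.0 down [ 0. -0. -1.] gap 0.0386 F [-1.1  1.1  5.1] j [-0.72  0.43  1.61  0.    1.1   0.85]
```

```bash
python3 -m crank '{"xyz":[[0,0,0],[0,0,0],[0,0,0],[0,0,0],[0,-0.02,0],[0,-0.08,0],[0,-0.16,0],[0,-0.22,0]],"turn":[[0,0,0],[0,0,0],[0,0,0],[0,0,0],[0,0,0],[0,0,0],[0,0,0],[0,0,0]],"fingers":[-0.1,-0.25,-0.4,-0.45,-0.45,-0.45,-0.45,-0.45]}' 
python3 -c "
from h import *
show(); plan(.57,.0026,.10,90)
p,d=optics.read_camera('scene');cv2.imwrite('pics/c7.png',cv2.resize(p[90:310,90:400],None,fx=2.5,fy=2.5,interpolation=cv2.INTER_CUBIC));cv2.imwrite('pics/c7s.png',p);np.save('pics/c7.npy',d)
p,d=optics.read_camera('top');cv2.imwrite('pics/c8.png',p);np.save('pics/c8.npy',d)"
```

```text
time_s: 28.25
tool_pos: [0.5294, -0.3093, 0.1596]
tool_rot: [-0.001, -0.001, -0.707, 0.708]
ft_force: [0.6, -0.9, -0.5]
finger_gap: 0.0618
t 28.25 tcp [ 0.5294 -0.3093  0.1596] jaw -90.0 down [ 0.002 -0.002 -1.   ] gap 0.0618 F [ 0.6 -0.9 -0.5] j [-0.72  0.29  1.54  0.    1.3   0.85]
to (0.57, 0.0026, 0.1, 90) xyz [-0.0809  0.1185 -0.624 ] turn [-0.0014 -0.     -0.0016] |shift|mm 320 deg 0.1
```

View pics/c7.png

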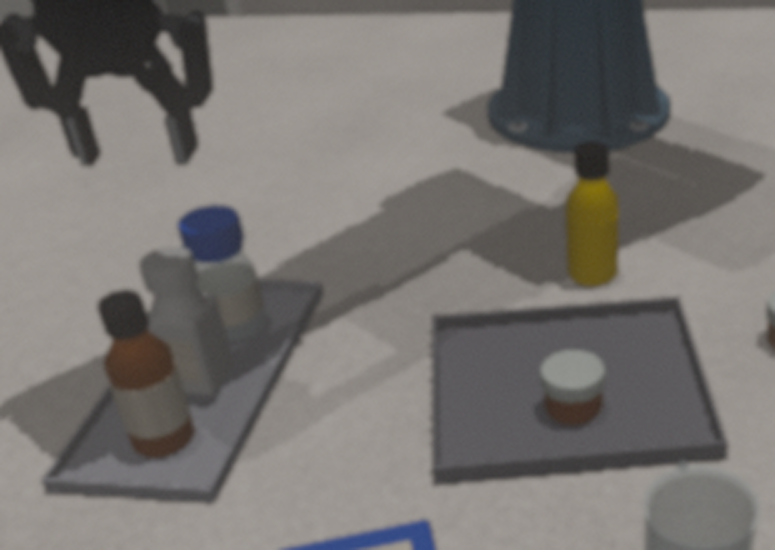

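View pics/c8.png

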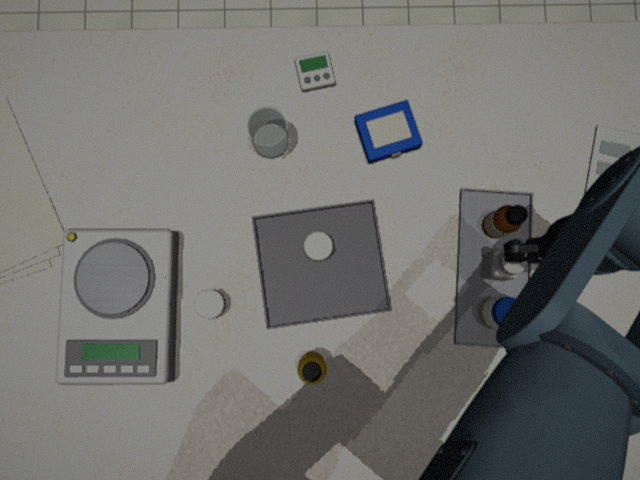

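```bash
python3 -m crank '{"xyz":[[-0.005,0,-0.04],[-0.015,0,-0.11],[-0.027,0,-0.2],[-0.04,0.0,-0.3],[-0.053,0,-0.4],[-0.066,0.01,-0.5],[-0.076,0.05,-0.58],[-0.081,0.08,-0.62]],"turn":[[0,0,0],[0,0,0],[0,0,0],[0,0,0],[0,0,0],[0,0,0],[0,0,0],[0,0,0]],"fingers":[-0.75,-0.75,-0.75,-0.75,-0.75,-0.75,-0.75,-0.75]}' 
python3 -m crank '{"xyz":[[0,0,-0.004],[0,0.02,-0.004],[0,0.06,-0.004],[0,0.1,-0.004],[0,0.12,-0.004],[0,0.12,-0.004],[0,0.12,-0.004],[0,0.12,-0.004]],"turn":[[0,0,0],[0,0,0],[0,0,0],[0,0,0],[0,0,0],[0,0,0],[0,0,0],[0,0,0]],"fingers":[-0.75,-0.75,-0.75,-0.75,-0.75,-0.75,-0.75,-0.75]}' 
python3 -c "
from h import *
show(); plan(.57,.0026,-.026,90)
p,d=optics.read_camera('scene');cv2.imwrite('pics/d1.png',cv2.resize(p[90:270,240:440],None,fx=3,fy=3,interpolation=cv2.INTER_CUBIC))"
```

```text
time_s: 29.15
tool_pos: [0.5678, 0.0061, 0.1149]
tool_rot: [0.0, -0.002, 0.708, -0.707]
ft_force: [-0.5, -1.3, -0.4]
finger_gap: 0.0748
time_s: 29.95
tool_pos: [0.5704, 0.0026, 0.0578]
tool_rot: [-0.001, -0.001, -0.707, 0.707]
ft_force: [0.3, -0.7, 0.7]
finger_gap: 0.0745
t 29.95 tcp [0.5704 0.0026 0.0578] jaw -90.0 down [ 0.002 -0.    -1.   ] gap 0.0745 F [ 0.3 -0.7  0.7] j [-0.2   0.33  1.72 -0.    1.09  1.37]
to (0.57, 0.0026, -0.026, 90) xyz [ 1.100e-03  1.676e-01 -1.000e-04] turn [-0.0004 -0.0006 -0.002 ] |shift|mm 84 deg 0.1
```

View pics/d1.png

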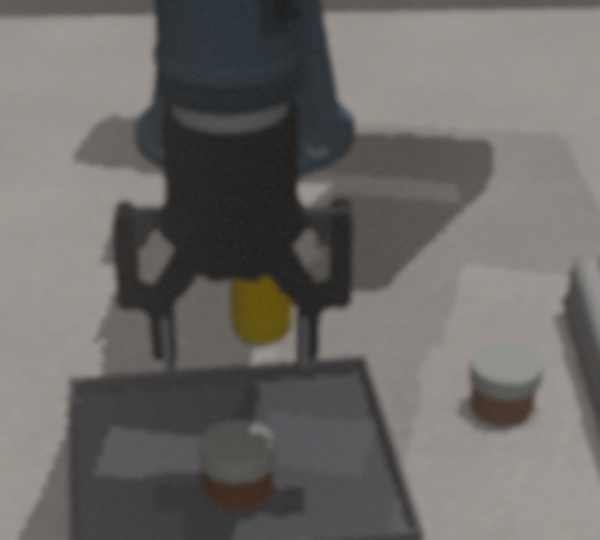

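```bash
python3 -m crank '{"xyz":[[0.001,0.01,0],[0.001,0.03,0],[0.001,0.06,0],[0.001,0.09,0],[0.001,0.12,0],[0.001,0.14,0],[0.001,0.155,0],[0.001,0.155,0]],"turn":[[0,0,0],[0,0,0],[0,0,0],[0,0,0],[0,0,0],[0,0,0],[0,0,0],[0,0,0]],"fingers":[-0.75,-0.75,-0.75,-0.75,-0.75,-0.75,-0.75,-0.75]}' 
python3 -c "
from h import *
show(); plan(.57,.0026,-.026,90)
p,d=optics.read_camera('scene');cv2.imwrite('pics/d2.png',cv2.resize(p[180:270,270:370],None,fx=6,fy=6,interpolation=cv2.INTER_CUBIC))"
```

```text
time_s: 30.8
tool_pos: [0.5678, 0.0034, -0.0224]
tool_rot: [-0.001, -0.001, 0.707, -0.707]
ft_force: [-0.8, -0.4, -0.5]
finger_gap: 0.0746
t 30.8 tcp [ 0.5678  0.0034 -0.0224] jaw -90.0 down [-0.002  0.    -1.   ] gap 0.0746 F [-0.8 -0.4 -0.5] j [-0.2   0.45  1.75  0.    0.94  1.37]
to (0.57, 0.0026, -0.026, 90) xyz [-0.0043  0.0072  0.0015] turn [ 0.0005 -0.0001  0.0023] |shift|mm 4 deg 0.1
```

View pics/d2.png

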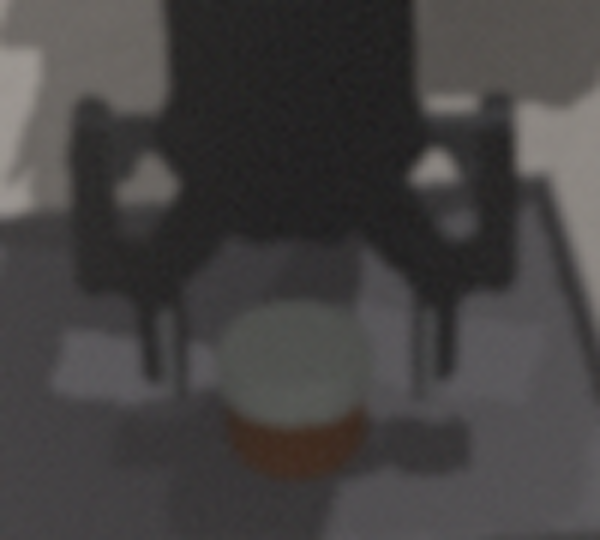

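```bash
python3 -m crank '{"xyz":[[0,0.004,0],[0,0.004,0],[0,0.004,0],[0,0.004,0],[0,0.004,0],[0,0.004,0],[0,0.004,0],[0,0.004,0]],"turn":[[0,0,0],[0,0,0],[0,0,0],[0,0,0],[0,0,0],[0,0,0],[0,0,0],[0,0,0]],"fingers":[-0.7,-0.6,-0.4,-0.3,-0.2,-0.1,0.1,0.1]}' 40
python3 -m crank '{"xyz":[[0,-0.004,0],[0,-0.012,0],[0,-0.02,0],[0,-0.03,0],[0,-0.045,0],[0,-0.06,0],[0,-0.08,0],[0,-0.1,0]],"turn":[[0,0,0],[0,0,0],[0,0,0],[0,0,0],[0,0,0],[0,0,0],[0,0,0],[0,0,0]],"fingers":[0.1,0.1,0.1,0.1,0.1,0.1,0.1,0.1]}' 
python3 -c "
from h import *
show(); 
p,d=optics.read_camera('scene');cv2.imwrite('pics/d3.png',cv2.resize(p[120:270,230:430],None,fx=4,fy=4,interpolation=cv2.INTER_CUBIC))"
```

```text
time_s: 31.65
tool_pos: [0.5694, 0.0031, -0.0223]
tool_rot: [-0.0, -0.0, -0.707, 0.707]
ft_force: [-1.2, -0.1, 5.3]
finger_gap: 0.0488
time_s: 32.45
tool_pos: [0.569, 0.0032, 0.0281]
tool_rot: [-0.0, -0.0, -0.707, 0.707]
ft_force: [0.6, 0.2, -1.2]
finger_gap: 0.0482
t 32.45 tcp [0.569  0.0032 0.0281] jaw -90.0 down [ 0. -0. -1.] gap 0.0482 F [ 0.6  0.2 -1.2] j [-0.2   0.37  1.74  0.    1.03  1.37]
```

View pics/d3.png

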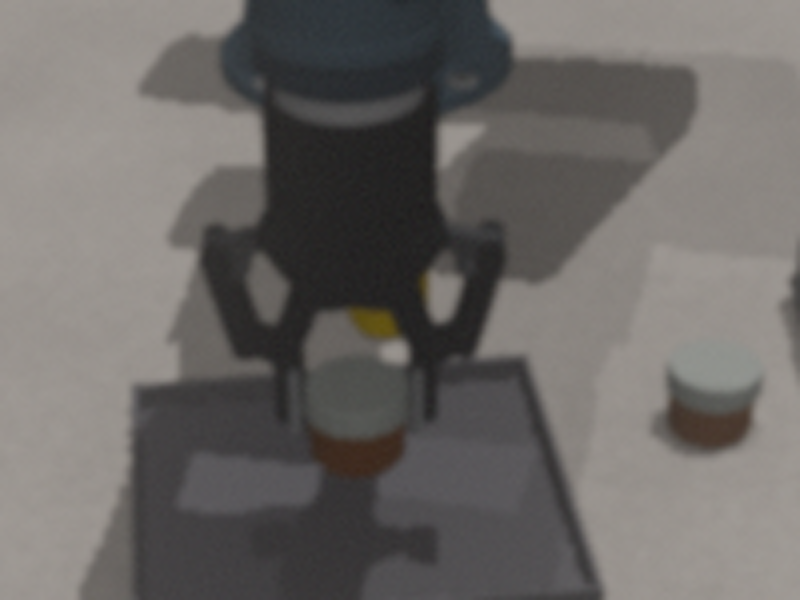

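```bash
python3 -m crank '{"xyz":[[0,-0.02,0],[0,-0.05,0],[0,-0.08,0],[0,-0.1,0],[0.01,-0.11,-0.03],[0.02,-0.11,-0.1],[0.03,-0.11,-0.18],[0.04,-0.11,-0.26]],"turn":[[0,0,0],[0,0,0],[0,0,0],[0,0,0],[0,0,0],[0,0,0],[0,0,0],[0,0,0]],"fingers":[0.1,0.1,0.1,0.1,0.1,0.1,0.1,0.1]}'
python3 -m crank '{"xyz":[[0.01,0,-0.08],[0.02,0,-0.16],[0.03,0,-0.24],[0.04,0,-0.31],[0.048,0,-0.37],[0.053,0,-0.41],[0.053,0,-0.42],[0.053,0,-0.42]],"turn":[[0,0,0],[0,0,0],[0,0,0],[0,0,0],[0,0,0],[0,0,0],[0,0,0],[0,0,0]],"fingers":[0.1,0.1,0.1,0.1,0.1,0.1,0.1,0.1]}'
python3 -c "
from h import *
show(); p,d=optics.read_camera('scene'); plan(.5223,.3456,.045,90);show()
cv2.imwrite('pics/d4.png',cv2.resize(p[60:270,360:640],None,fx=2.8,fy=2.8,interpolation=cv2.INTER_CUBIC))"
```

```text
time_s: 33.3
tool_pos: [0.5479, 0.135, 0.0822]
tool_rot: [-0.0, 0.0, 0.707, -0.707]
ft_force: [0.2, 0.6, -0.6]
finger_gap: 0.0488
time_s: 34.1
tool_pos: [0.5215, 0.344, 0.0819]
tool_rot: [-0.0, 0.001, -0.707, 0.707]
ft_force: [-0.2, -0.4, -0.7]
finger_gap: 0.0489
t 34.1 tcp [0.5215 0.344  0.0819] jaw -89.9 down [-0.001 -0.    -1.   ] gap 0.0489 F [-0.2 -0.4 -0.7] j [ 0.39  0.4   1.56 -0.    1.17  1.96]
to (0.5223, 0.3456, 0.045, 90) xyz [-0.001   0.0737 -0.0051] turn [-0.0006  0.0007  0.0006] |shift|mm 37 deg 0.1
t 34.15 tcp [0.5218 0.3431 0.0819] jaw -90.0 down [-0.001 -0.001 -1.   ] gap 0.0489 F [-0.1 -0.4 -1.2] j [ 0.39  0.4   1.56 -0.    1.17  1.96]
```

View pics/d4.png

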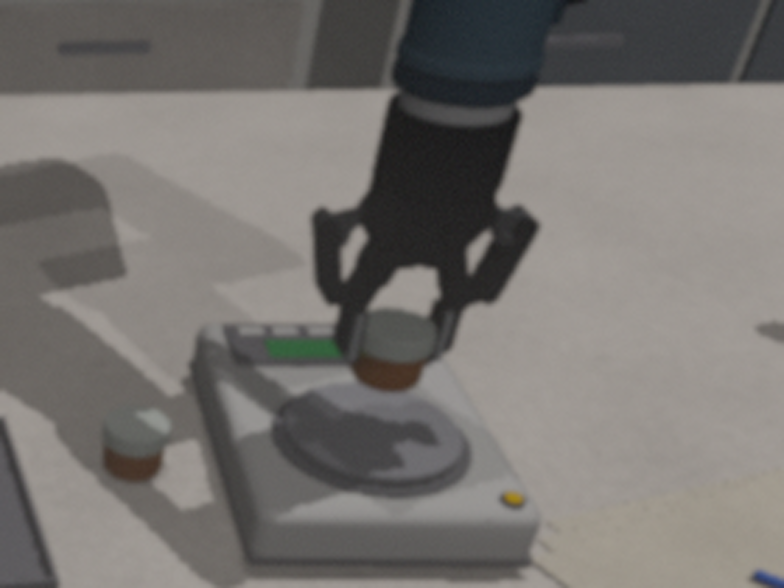

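Jar is held above the pan. Lower to just above contact (~0.042), then creep.

```bash
python3 -m crank '{"xyz":[[-0.001,0.01,-0.005],[-0.001,0.03,-0.005],[-0.001,0.05,-0.005],[-0.001,0.065,-0.005],[-0.001,0.073,-0.005],[-0.001,0.078,-0.005],[-0.001,0.078,-0.005],[-0.001,0.078,-0.005]],"turn":[[0,0,0],[0,0,0],[0,0,0],[0,0,0],[0,0,0],[0,0,0],[0,0,0],[0,0,0]],"fingers":[0.1,0.1,0.1,0.1,0.1,0.1,0.1,0.1]}'
python3 -m crank '{"xyz":[[0,0.001,0],[0,0.001,0],[0,0.002,0],[0,0.002,0],[0,0.002,0],[0,0.002,0],[0,0.002,0],[0,0.002,0]],"turn":[[0,0,0],[0,0,0],[0,0,0],[0,0,0],[0,0,0],[0,0,0],[0,0,0],[0,0,0]],"fingers":[0.1,0.1,0.1,0.1,0.1,0.1,0.1,0.1]}'
python3 -c "
from h import *
show()"
```

```text
time_s: 34.95
tool_pos: [0.5232, 0.3458, 0.0434]
tool_rot: [0.0, 0.0, 0.707, -0.707]
ft_force: [-0.4, -0.3, -1.3]
finger_gap: 0.0486
time_s: 35.75
tool_pos: [0.5229, 0.3457, 0.0421]
tool_rot: [0.0, -0.0, -0.707, 0.707]
ft_force: [0.6, 0.6, -0.7]
finger_gap: 0.0489
t 35.75 tcp [0.5229 0.3457 0.0421] jaw -90.0 down [ 0. -0. -1.] gap 0.0489 F [ 0.6  0.6 -0.7] j [ 0.4   0.46  1.58 -0.    1.11  1.97]
```

```bash
python3 -m crank '{"xyz":[[0,0.001,0],[0,0.002,0],[0,0.003,0],[0,0.004,0],[0,0.005,0],[0,0.005,0],[0,0.005,0],[0,0.005,0]],"turn":[[0,0,0],[0,0,0],[0,0,0],[0,0,0],[0,0,0],[0,0,0],[0,0,0],[0,0,0]],"fingers":[0.1,0.1,0.1,0.1,0.1,0.1,0.1,0.1]}'
python3 -c "
from h import *
show()"
```

```text
time_s: 36.55
tool_pos: [0.5229, 0.3457, 0.0397]
tool_rot: [0.0, 0.0, 0.707, -0.707]
ft_force: [-0.6, -0.3, 1.5]
finger_gap: 0.0482
t 36.55 tcp [0.5229 0.3457 0.0397] jaw -90.0 down [ 0.  0. -1.] gap 0.0482 F [-0.6 -0.3  1.5] j [0.4  0.46 1.58 0.   1.1  1.97]
```

```bash
python3 -m crank '{"xyz":[[0,0,0],[0,0,0],[0,0,0],[0,0,0],[0,-0.02,0],[0,-0.08,0],[0,-0.16,0],[0,-0.22,0]],"turn":[[0,0,0],[0,0,0],[0,0,0],[0,0,0],[0,0,0],[0,0,0],[0,0,0],[0,0,0]],"fingers":[-0.3,-0.45,-0.6,-0.75,-0.75,-0.75,-0.75,-0.75]}' 
python3 -m crank '{"xyz":[[0.02,0,0.05],[0.04,0,0.13],[0.06,0,0.22],[0.08,0,0.31],[0.09,0,0.4],[0.09,0,0.48],[0.09,0,0.56],[0.09,0,0.62]],"turn":[[0,0,0],[0,0,0],[0,0,0],[0,0,0],[0,0,0],[0,0,0],[0,0,0],[0,0,0]],"fingers":[-0.6,-0.6,-0.6,-0.6,-0.6,-0.6,-0.6,-0.6]}' 
python3 - <<'E'
from m import *
show(); plan(.529,-.309,.15,90)
p,d=optics.read_camera('scene');cv2.imwrite('pics/e1.png',p)
t,d=optics.read_camera('top');cv2.imwrite('pics/e2.png',t)
D=cv2.medianBlur(d,3); c=cam("top"); v,u=np.mgrid[0:480,0:640]
P=np.stack([(u-c["cx"])/c["f"]*D,(v-c["cy"])/c["f"]*D,D],-1)@c["R"].T+c["o"]; Z=P[...,2]
m=(abs(Z-.106)<.008)&(u<180)&(v>200); ys,xs=np.nonzero(m); print(len(xs),xs.mean(),ys.mean(),onplane("top",xs.mean(),ys.mean(),.106))
E
```

```text
time_s: 37.35
tool_pos: [0.5236, 0.346, 0.1527]
tool_rot: [0.001, 0.001, 0.707, -0.707]
ft_force: [0.9, -0.1, 0.5]
finger_gap: 0.0751
time_s: 38.15
tool_pos: [0.478, 0.0335, 0.1507]
tool_rot: [-0.0, -0.001, -0.707, 0.707]
ft_force: [1.7, -0.1, 1.2]
finger_gap: 0.0685
t 38.15 tcp [0.478  0.0335 0.1507] jaw -90.1 down [ 0.002 -0.001 -1.   ] gap 0.0685 F [ 1.7 -0.1  1.2] j [-0.18  0.01  1.89 -0.    1.25  1.39]
to (0.529, -0.309, 0.15, 90) xyz [-0.1027  0.002   0.6849] turn [-0.0006 -0.001  -0.0016] |shift|mm 346 deg 0.1
807 104.45600991325898 275.25898389095414 [0.52449687 0.3445933  0.106     ]
```

View pics/e1.png

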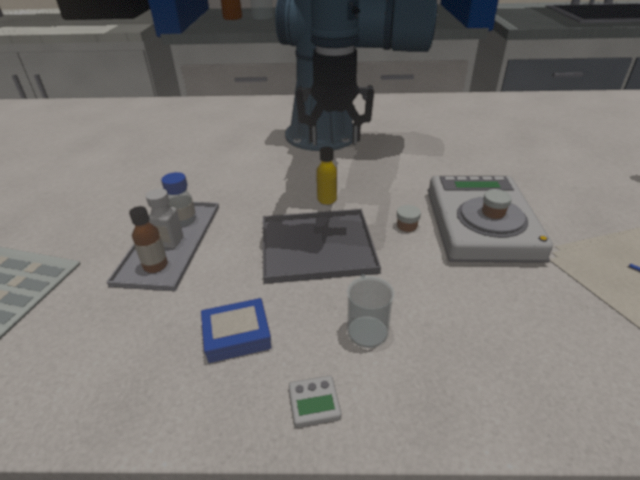

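View pics/e2.png

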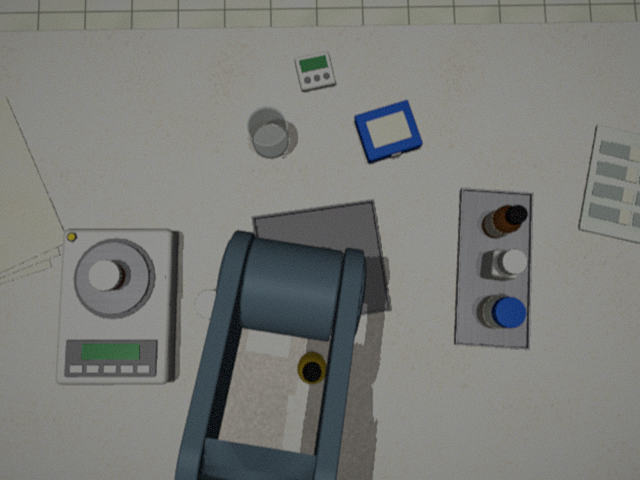

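```bash
python3 -m crank '{"xyz":[[-0.006,0,0.05],[-0.02,0,0.13],[-0.035,0,0.22],[-0.05,0,0.32],[-0.065,0,0.42],[-0.08,0,0.52],[-0.093,0,0.61],[-0.1,0,0.66]],"turn":[[0,0,0],[0,0,0],[0,0,0],[0,0,0],[0,0,0],[0,0,0],[0,0,0],[0,0,0]],"fingers":[-0.5,-0.5,-0.5,-0.5,-0.5,-0.5,-0.5,-0.5]}' 
python3 -m crank '{"xyz":[[-0.001,0,0.02],[-0.001,0,0.02],[-0.001,0,0.02],[-0.001,0,0.02],[-0.001,0.02,0.02],[-0.001,0.04,0.02],[-0.001,0.05,0.02],[-0.001,0.05,0.02]],"turn":[[0,0,0],[0,0,0],[0,0,0],[0,0,0],[0,0,0],[0,0,0],[0,0,0],[0,0,0]],"fingers":[-0.5,-0.5,-0.5,-0.5,-0.5,-0.5,-0.5,-0.5]}' 
python3 - <<'E'
from m import *
show(); plan(.529,-.309,.047,90)
t=cv2.imread("pics/e2.png")
cv2.imwrite("pics/e3.png",cv2.resize(t[185:355,440:560],None,fx=3.4,fy=3.4,interpolation=cv2.INTER_CUBIC))
b=cv2.GaussianBlur(t,(3,3),0).astype(int)
r=circ(b[...,0]-b[...,2]>50,(508,313)); print(r,onplane("top",*r[1],.111))
E
```

```text
time_s: 39.05
tool_pos: [0.5285, -0.2975, 0.1503]
tool_rot: [0.0, -0.001, -0.707, 0.708]
ft_force: [0.8, -0.5, 0.4]
finger_gap: 0.0642
time_s: 39.85
tool_pos: [0.5275, -0.3033, 0.1228]
tool_rot: [-0.001, -0.001, 0.708, -0.706]
ft_force: [-0.4, -0.3, 0.4]
finger_gap: 0.0641
t 39.85 tcp [ 0.5275 -0.3033  0.1228] jaw -90.0 down [-0.002  0.002 -1.   ] gap 0.0641 F [-0.4 -0.3  0.4] j [-0.72  0.32  1.58  0.    1.24  0.85]
to (0.529, -0.309, 0.047, 90) xyz [-0.0033  0.1517  0.0116] turn [0.0019 0.0002 0.0021] |shift|mm 76 deg 0.2
(array([509.84, 312.06]), array([509.85, 312.05]), array([29.7, 30.9]), np.int32(763)) [ 0.44943277 -0.299588    0.111     ]
```

View pics/e3.png

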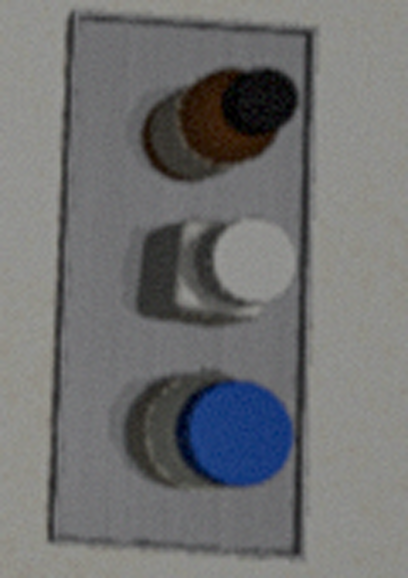

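```bash
python3 -c "
from h import *
print(onplane('top',515,261.5,.121)); show(); plan(.529,-.309,.047,90)"
python3 -m crank '{"xyz":[[-0.001,0,0.009],[-0.001,0.03,0.009],[-0.001,0.06,0.009],[-0.001,0.09,0.009],[-0.001,0.12,0.009],[-0.001,0.145,0.009],[-0.001,0.15,0.009],[-0.001,0.15,0.009]],"turn":[[0,0,0],[0,0,0],[0,0,0],[0,0,0],[0,0,0],[0,0,0],[0,0,0],[0,0,0]],"fingers":[-0.5,-0.5,-0.5,-0.5,-0.5,-0.5,-0.5,-0.5]}' 
python3 -c "
from h import *
show()
p,d=optics.read_camera('scene');show();plan(.529,-.309,.047,90);cv2.imwrite('pics/e4.png',cv2.resize(p[130:290,90:290],None,fx=4,fy=3.7,interpolation=cv2.INTER_CUBIC))"
```

```text
[ 0.52900951 -0.30978221  0.121     ]
t 39.85 tcp [ 0.5275 -0.3033  0.1228] jaw -90.0 down [-0.002  0.002 -1.   ] gap 0.0641 F [-0.4 -0.3  0.4] j [-0.72  0.32  1.58  0.    1.24  0.85]
to (0.529, -0.309, 0.047, 90) xyz [-0.0033  0.1517  0.0116] turn [0.0019 0.0002 0.0021] |shift|mm 76 deg 0.2
time_s: 40.65
tool_pos: [0.5285, -0.3085, 0.0487]
tool_rot: [-0.0, -0.0, 0.707, -0.707]
ft_force: [0.1, -0.7, 1.4]
finger_gap: 0.0641
t 40.65 tcp [ 0.5285 -0.3085  0.0487] jaw -90.0 down [-0.001  0.001 -1.   ] gap 0.0641 F [ 0.1 -0.7  1.4] j [-0.72  0.42  1.61  0.    1.11  0.85]
t 40.7 tcp [ 0.529  -0.3089  0.0496] jaw -90.0 down [ 0. -0. -1.] gap 0.0642 F [ 0.1 -0.4  1.2] j [-0.72  0.42  1.61  0.    1.11  0.85]
to (0.529, -0.309, 0.047, 90) xyz [0.0001 0.0053 0.0001] turn [-0.0001 -0.     -0.0001] |shift|mm 3 deg 0.0
```

View pics/e4.png

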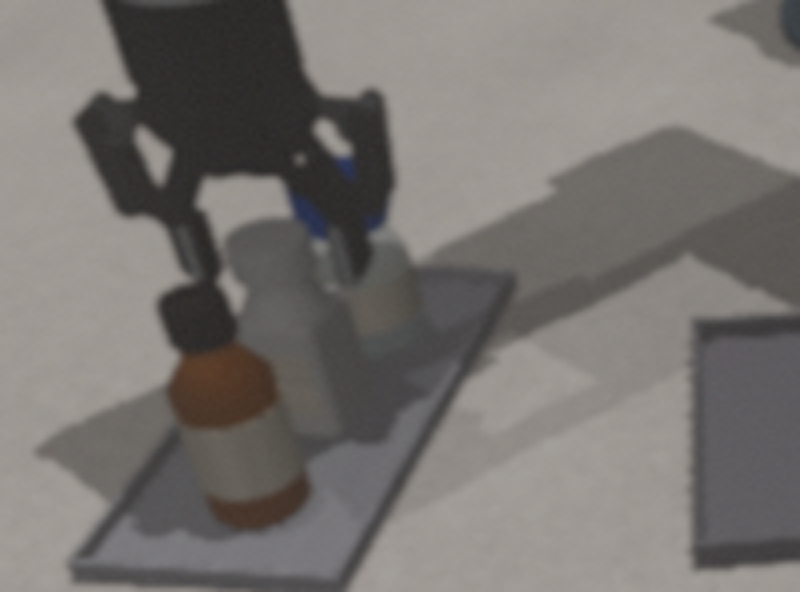

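```bash
python3 -m crank '{"xyz":[[0,0.005,0],[0,0.005,0],[0,0.005,0],[0,0.005,0],[0,0.005,0],[0,0.005,0],[0,0.005,0],[0,0.005,0]],"turn":[[0,0,0],[0,0,0],[0,0,0],[0,0,0],[0,0,0],[0,0,0],[0,0,0],[0,0,0]],"fingers":[-0.4,-0.2,-0.1,0,0.1,0.3,0.3,0.3]}' 40
python3 -m crank '{"xyz":[[0,-0.01,0],[0,-0.03,0],[0,-0.06,0],[0,-0.09,0],[0,-0.12,0],[0,-0.15,0],[0,-0.17,0],[0,-0.17,0]],"turn":[[0,0,0],[0,0,0],[0,0,0],[0,0,0],[0,0,0],[0,0,0],[0,0,0],[0,0,0]],"fingers":[0.3,0.3,0.3,0.3,0.3,0.3,0.3,0.3]}' 
python3 -c "
from h import *
show(); plan(.5453,.054,.130,100)
p,d=optics.read_camera('scene');cv2.imwrite('pics/e5.png',cv2.resize(p[90:290,90:290],None,fx=3,fy=3,interpolation=cv2.INTER_CUBIC))"
```

```text
time_s: 41.5
tool_pos: [0.5292, -0.3091, 0.0476]
tool_rot: [-0.0, -0.0, -0.707, 0.707]
ft_force: [-1.1, -0.6, 4.2]
finger_gap: 0.0393
time_s: 42.3
tool_pos: [0.53, -0.3097, 0.1346]
tool_rot: [-0.001, -0.001, -0.706, 0.708]
ft_force: [0.0, -0.6, -2.3]
finger_gap: 0.0383
t 42.3 tcp [ 0.53   -0.3097  0.1346] jaw -90.0 down [ 0.003 -0.003 -1.   ] gap 0.0383 F [ 0.  -0.6 -2.3] j [-0.72  0.32  1.56  0.    1.26  0.85]
to (0.5453, 0.054, 0.13, 100) xyz [-0.0306  0.0074 -0.7275] turn [-0.0027 -0.1667 -0.0026] |shift|mm 364 deg 10.0
```

View pics/e5.png

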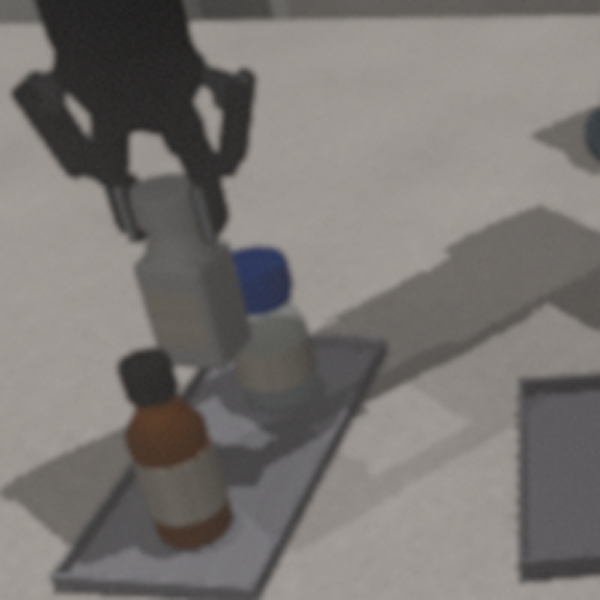

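```bash
python3 -m crank '{"xyz":[[-0.002,0,-0.04],[-0.005,0,-0.11],[-0.01,0,-0.2],[-0.014,0,-0.3],[-0.018,0,-0.4],[-0.022,0,-0.5],[-0.026,0,-0.6],[-0.029,0,-0.68]],"turn":[[0,0,0],[0,-0.03,0],[0,-0.06,0],[0,-0.09,0],[0,-0.12,0],[0,-0.15,0],[0,-0.167,0],[0,-0.167,0]],"fingers":[0.3,0.3,0.3,0.3,0.3,0.3,0.3,0.3]}' 
python3 -m crank '{"xyz":[[0.007,0,-0.04],[0.007,0,-0.046],[0.007,0.02,-0.046],[0.007,0.06,-0.046],[0.007,0.1,-0.046],[0.007,0.13,-0.046],[0.007,0.14,-0.046],[0.007,0.14,-0.046]],"turn":[[0,0,0],[0,0,0],[0,0,0],[0,0,0],[0,0,0],[0,0,0],[0,0,0],[0,0,0]],"fingers":[0.3,0.3,0.3,0.3,0.3,0.3,0.3,0.3]}' 
python3 -c "
from h import *
optics.read_camera('top');optics.read_camera('top'); show(); plan(.5453,.0542,.0486,100)"
```

```text
time_s: 43.15
tool_pos: [0.5417, 0.035, 0.1311]
tool_rot: [0.062, -0.063, 0.705, -0.704]
ft_force: [1.3, -0.5, -1.4]
finger_gap: 0.039
time_s: 43.95
tool_pos: [0.535, 0.0523, 0.0607]
tool_rot: [0.06, -0.062, 0.705, -0.704]
ft_force: [-0.3, 1.0, -0.5]
finger_gap: 0.0392
t 44.05 tcp [0.5364 0.0526 0.0624] jaw -80.0 down [ 0.001 -0.    -1.   ] gap 0.039 F [-0.3 -0.3 -1. ] j [-0.12  0.26  1.8  -0.    1.08  1.27]
to (0.5453, 0.0542, 0.0486, 100) xyz [-0.0181  0.0276 -0.0001] turn [-0.0002 -0.0006 -0.0005] |shift|mm 17 deg 0.0
```

```bash
python3 -m crank '{"xyz":[[-0.008,0,0],[-0.016,0,0],[-0.018,0.004,0],[-0.018,0.01,0],[-0.018,0.016,0],[-0.018,0.021,0],[-0.018,0.024,0],[-0.018,0.024,0]],"turn":[[0,0,0],[0,0,0],[0,0,0],[0,0,0],[0,0,0],[0,0,0],[0,0,0],[0,0,0]],"fingers":[0.3,0.3,0.3,0.3,0.3,0.3,0.3,0.3]}' 
python3 -m crank '{"xyz":[[0,0.001,0],[0,0.002,0],[0,0.003,0],[0,0.003,0],[0,0.003,0],[0,0.003,0],[0,0.003,0],[0,0.003,0]],"turn":[[0,0,0],[0,0,0],[0,0,0],[0,0,0],[0,0,0],[0,0,0],[0,0,0],[0,0,0]],"fingers":[0.3,0.3,0.3,0.3,0.3,0.3,0.3,0.3]}' 
python3 -c "
from h import *
show(); plan(.5453,.0542,.0486,100)"
```

```text
time_s: 44.85
tool_pos: [0.5444, 0.0548, 0.0497]
tool_rot: [0.061, -0.062, 0.704, -0.704]
ft_force: [0.1, 0.7, -1.1]
finger_gap: 0.0389
time_s: 45.65
tool_pos: [0.5448, 0.0548, 0.0486]
tool_rot: [-0.062, 0.062, -0.704, 0.704]
ft_force: [0.6, 0.2, -0.9]
finger_gap: 0.039
t 45.65 tcp [0.5448 0.0548 0.0486] jaw -80.0 down [ 0. -0. -1.] gap 0.039 F [ 0.6  0.2 -0.9] j [-0.12  0.3   1.79 -0.    1.06  1.28]
to (0.5453, 0.0542, 0.0486, 100) xyz [-0.0007  0.0001  0.0013] turn [-0.      0.0003 -0.    ] |shift|mm 1 deg 0.0
```

```bash
python3 -m crank '{"xyz":[[0,0.001,0],[0,0.002,0],[0,0.003,0],[0,0.003,0],[0,0.003,0],[0,0.003,0],[0,0.003,0],[0,0.003,0]],"turn":[[0,0,0],[0,0,0],[0,0,0],[0,0,0],[0,0,0],[0,0,0],[0,0,0],[0,0,0]],"fingers":[0.3,0.3,0.3,0.3,0.3,0.3,0.3,0.3]}' 
python3 -c "
from h import *
show()"
```

```text
time_s: 46.45
tool_pos: [0.5457, 0.0547, 0.0486]
tool_rot: [-0.062, 0.061, -0.704, 0.705]
ft_force: [-2.1, -0.1, 10.5]
finger_gap: 0.0393
t 46.45 tcp [0.5457 0.0547 0.0486] jaw -80.0 down [ 0.002 -0.    -1.   ] gap 0.0393 F [-2.1 -0.1 10.5] j [-0.12  0.3   1.79  0.    1.06  1.28]
```

Contact at the expected height. Release and rise.

```bash
python3 -m crank '{"xyz":[[0,0,0],[0,0,0],[0,0,0],[0,0,0],[0,-0.02,0],[0,-0.08,0],[0,-0.16,0],[0,-0.2,0]],"turn":[[0,0,0],[0,0,0],[0,0,0],[0,0,0],[0,0,0],[0,0,0],[0,0,0],[0,0,0]],"fingers":[0,-0.2,-0.4,-0.5,-0.5,-0.5,-0.5,-0.5]}' 
python3 -c "
from h import *
p,d=optics.read_camera('scene');cv2.imwrite('pics/f1.png',cv2.resize(p[90:290,90:400],None,fx=2.5,fy=2.5,interpolation=cv2.INTER_CUBIC))
show(); plan(.4495,-.301,.14,100)"
```

```text
time_s: 47.25
tool_pos: [0.5466, 0.0546, 0.1512]
tool_rot: [-0.063, 0.06, -0.704, 0.705]
ft_force: [0.8, 0.1, 0.5]
finger_gap: 0.0641
t 47.3 tcp [0.5483 0.0545 0.154 ] jaw -80.0 down [ 0.009 -0.001 -1.   ] gap 0.0638 F [2.6 0.3 2.3] j [-0.12  0.16  1.72  0.    1.26  1.28]
to (0.4495, -0.301, 0.14, 100) xyz [0.3186 0.0269 0.6657] turn [-0.0025  0.0005 -0.0083] |shift|mm 369 deg 0.5
```

View pics/f1.png

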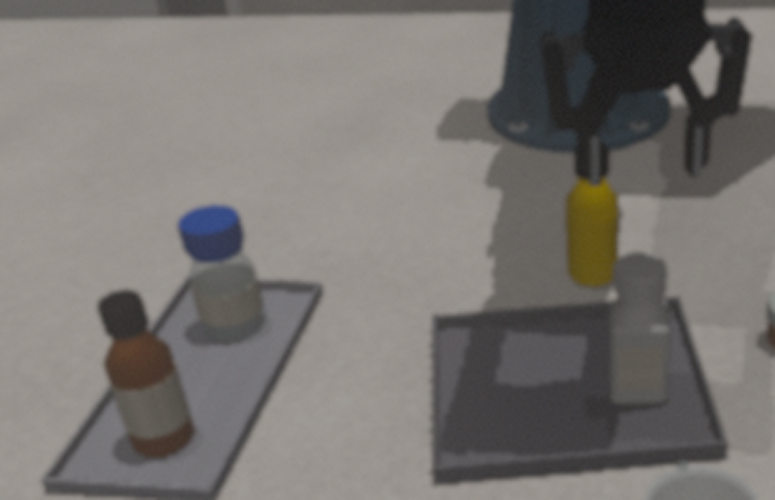

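Square bottle stands back on its spot. Next is the wide bottle.

```bash
python3 -m crank '{"xyz":[[0.02,0,0.04],[0.05,0,0.11],[0.09,0,0.2],[0.135,0,0.29],[0.18,0,0.38],[0.225,0,0.47],[0.27,0,0.56],[0.3,0,0.63]],"turn":[[0,0,0],[0,0,0],[0,0,0],[0,0,0],[0,0,0],[0,0,0],[0,0,0],[0,0,0]],"fingers":[-0.75,-0.75,-0.75,-0.75,-0.75,-0.75,-0.75,-0.75]}' 
python3 -m crank '{"xyz":[[0.018,0,0.034],[0.018,0,0.034],[0.018,0,0.034],[0.018,0,0.034],[0.018,0.02,0.034],[0.018,0.05,0.034],[0.018,0.06,0.034],[0.018,0.06,0.034]],"turn":[[0,0,0],[0,0,0],[0,0,0],[0,0,0],[0,0,0],[0,0,0],[0,0,0],[0,0,0]],"fingers":[-0.75,-0.75,-0.75,-0.75,-0.75,-0.75,-0.75,-0.75]}' 
python3 -c "
from h import *
optics.read_camera('top');show(); plan(.4495,-.3007,.035,100)"
```

```text
time_s: 48.1
tool_pos: [0.4507, -0.284, 0.1476]
tool_rot: [-0.061, 0.061, -0.704, 0.705]
ft_force: [0.7, -0.3, 0.6]
finger_gap: 0.0748
time_s: 48.9
tool_pos: [0.4455, -0.2984, 0.1157]
tool_rot: [0.062, -0.063, 0.705, -0.704]
ft_force: [-0.7, -0.1, -0.4]
finger_gap: 0.0742
t 48.95 tcp [ 0.4459 -0.299   0.1166] jaw -79.9 down [-0.001  0.001 -1.   ] gap 0.075 F [ 0.3 -0.   0.2] j [-0.81  0.18  1.77  0.    1.19  0.58]
to (0.4495, -0.3007, 0.035, 100) xyz [-0.0065  0.1632  0.0048] turn [0.001  0.0011 0.0006] |shift|mm 82 deg 0.1
```

```bash
python3 -m crank '{"xyz":[[-0.006,0,0.004],[-0.006,0.03,0.004],[-0.006,0.06,0.004],[-0.006,0.09,0.004],[-0.006,0.12,0.004],[-0.006,0.145,0.004],[-0.006,0.162,0.004],[-0.006,0.162,0.004]],"turn":[[0,0,0],[0,0,0],[0,0,0],[0,0,0],[0,0,0],[0,0,0],[0,0,0],[0,0,0]],"fingers":[-0.75,-0.75,-0.75,-0.75,-0.75,-0.75,-0.75,-0.75]}' 
python3 -c "
from h import *
p,d=optics.read_camera('scene');show();plan(.4495,-.3007,.035,100);cv2.imwrite('pics/f2.png',cv2.resize(p[130:290,90:290],None,fx=4,fy=3.7,interpolation=cv2.INTER_CUBIC))"
```

```text
time_s: 49.75
tool_pos: [0.4488, -0.3007, 0.0351]
tool_rot: [0.061, -0.062, 0.705, -0.704]
ft_force: [-0.6, 0.1, 0.4]
finger_gap: 0.0749
t 49.8 tcp [ 0.4492 -0.3012  0.0359] jaw -80.0 down [-0.     0.001 -1.   ] gap 0.0748 F [-0.5 -0.   0.5] j [-0.81  0.31  1.81  0.    1.03  0.59]
to (0.4495, -0.3007, 0.035, 100) xyz [-0.0007  0.0017 -0.0008] turn [0.0006 0.0002 0.0003] |shift|mm 1 deg 0.0
```

View pics/f2.png

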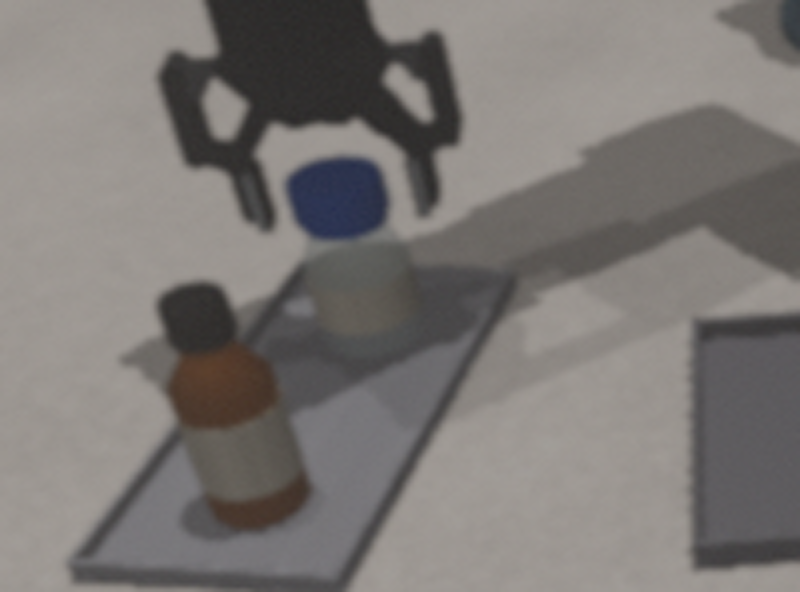

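The fingers straddle the blue cap with tips at (260,220) and (427,205). Grip and lift.

```bash
python3 -m crank '{"xyz":[[0,0.001,0],[0,0.001,0],[0,0.001,0],[0,0.001,0],[0,0.001,0],[0,0.001,0],[0,0.001,0],[0,0.001,0]],"turn":[[0,0,0],[0,0,0],[0,0,0],[0,0,0],[0,0,0],[0,0,0],[0,0,0],[0,0,0]],"fingers":[-0.6,-0.4,-0.3,-0.2,-0.1,0.1,0.1,0.1]}' 40
python3 -m crank '{"xyz":[[0,-0.01,0],[0,-0.03,0],[0,-0.05,0],[0,-0.07,0],[0,-0.09,0],[0,-0.11,0],[0,-0.13,0],[0,-0.13,0]],"turn":[[0,0,0],[0,0,0],[0,0,0],[0,0,0],[0,0,0],[0,0,0],[0,0,0],[0,0,0]],"fingers":[0.1,0.1,0.1,0.1,0.1,0.1,0.1,0.1]}' 
python3 -c "
from h import *
optics.read_camera('top');show(); plan(.514,-.007,.1,110)"
```

```text
time_s: 50.6
tool_pos: [0.4496, -0.3016, 0.0361]
tool_rot: [-0.062, 0.062, -0.704, 0.705]
ft_force: [-0.6, 0.1, 4.7]
finger_gap: 0.049
time_s: 51.4
tool_pos: [0.4502, -0.3022, 0.1026]
tool_rot: [-0.062, 0.061, -0.703, 0.705]
ft_force: [0.4, -0.2, -2.8]
finger_gap: 0.049
t 51.45 tcp [ 0.4498 -0.3018  0.1016] jaw -80.0 down [ 0.001 -0.001 -1.   ] gap 0.0489 F [ 0.2  1.  -3.6] j [-0.81  0.21  1.77  0.    1.16  0.59]
to (0.514, -0.007, 0.1, 110) xyz [-0.229   0.0026 -0.5582] turn [-0.0016 -0.1664 -0.0009] |shift|mm 302 deg 10.0
```

```bash
python3 -m crank '{"xyz":[[-0.012,0,-0.03],[-0.04,0,-0.1],[-0.075,0,-0.18],[-0.11,0,-0.27],[-0.145,0,-0.355],[-0.18,0,-0.44],[-0.212,0,-0.515],[-0.229,0,-0.558]],"turn":[[0,0,0],[0,-0.02,0],[0,-0.05,0],[0,-0.08,0],[0,-0.11,0],[0,-0.14,0],[0,-0.166,0],[0,-0.166,0]],"fingers":[0.1,0.1,0.1,0.1,0.1,0.1,0.1,0.1]}' 
python3 -m crank '{"xyz":[[0,0,0],[0,0,0],[0,0.02,0],[0,0.045,0],[0,0.07,0],[0,0.09,0],[0,0.1,0],[0,0.1,0]],"turn":[[0,0,0],[0,0,0],[0,0,0],[0,0,0],[0,0,0],[0,0,0],[0,0,0],[0,0,0]],"fingers":[0.1,0.1,0.1,0.1,0.1,0.1,0.1,0.1]}' 
python3 -c "
from h import *
optics.read_camera('top');p,d=optics.read_camera('scene');show(); plan(.514,-.007,.0371,110);cv2.imwrite('pics/f3.png',cv2.resize(p[90:270,240:440],None,fx=3,fy=3,interpolation=cv2.INTER_CUBIC))"
```

```text
time_s: 52.25
tool_pos: [0.5126, -0.0025, 0.0998]
tool_rot: [0.123, -0.124, 0.697, -0.696]
ft_force: [0.9, -0.2, -3.5]
finger_gap: 0.0492
time_s: 53.05
tool_pos: [0.5126, -0.0066, 0.0493]
tool_rot: [0.122, -0.123, 0.697, -0.696]
ft_force: [-0.2, 0.7, -3.4]
finger_gap: 0.0489
t 53.15 tcp [ 0.5137 -0.0067  0.0507] jaw -70.0 down [ 0. -0. -1.] gap 0.0491 F [ 0.3 -0.6 -2.9] j [-0.24  0.23  1.87  0.    1.04  0.98]
to (0.514, -0.007, 0.0371, 110) xyz [-0.0004  0.0271  0.0007] turn [-0.0001 -0.0006 -0.0001] |shift|mm 14 deg 0.0
```

View pics/f3.png

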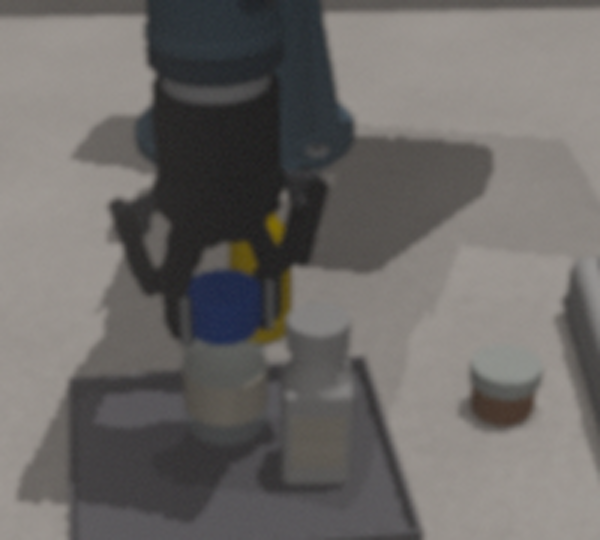

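```bash
python3 -m crank '{"xyz":[[0,0.004,0],[0,0.009,0],[0,0.014,0],[0,0.019,0],[0,0.022,0],[0,0.025,0],[0,0.025,0],[0,0.025,0]],"turn":[[0,0,0],[0,0,0],[0,0,0],[0,0,0],[0,0,0],[0,0,0],[0,0,0],[0,0,0]],"fingers":[0.1,0.1,0.1,0.1,0.1,0.1,0.1,0.1]}' 
python3 -m crank '{"xyz":[[0,0.001,0],[0,0.002,0],[0,0.003,0],[0,0.004,0],[0,0.004,0],[0,0.004,0],[0,0.004,0],[0,0.004,0]],"turn":[[0,0,0],[0,0,0],[0,0,0],[0,0,0],[0,0,0],[0,0,0],[0,0,0],[0,0,0]],"fingers":[0.1,0.1,0.1,0.1,0.1,0.1,0.1,0.1]}' 
python3 -c "
from h import *
show()"
```

```text
time_s: 53.95
tool_pos: [0.5135, -0.0066, 0.0381]
tool_rot: [0.123, -0.123, 0.696, -0.696]
ft_force: [-0.8, 0.3, -3.4]
finger_gap: 0.0487
time_s: 54.75
tool_pos: [0.514, -0.0066, 0.0372]
tool_rot: [-0.123, 0.122, -0.696, 0.696]
ft_force: [-3.9, 0.6, 6.1]
finger_gap: 0.0489
t 54.75 tcp [ 0.514  -0.0066  0.0372] jaw -70.0 down [ 0.001 -0.    -1.   ] gap 0.0489 F [-3.9  0.6  6.1] j [-0.24  0.25  1.88  0.    1.01  0.98]
```

Contact. Release, rise, then over to the slim bottle.

```bash
python3 -m crank '{"xyz":[[0,0,0],[0,0,0],[0,0,0],[0,0,0],[0,-0.02,0],[0,-0.08,0],[0,-0.16,0],[0,-0.22,0]],"turn":[[0,0,0],[0,0,0],[0,0,0],[0,0,0],[0,0,0],[0,0,0],[0,0,0],[0,0,0]],"fingers":[-0.3,-0.5,-0.65,-0.75,-0.75,-0.75,-0.75,-0.75]}' 
python3 -c "
from h import *
p,d=optics.read_camera('scene');cv2.imwrite('pics/f4.png',cv2.resize(p[90:270,240:440],None,fx=3,fy=3,interpolation=cv2.INTER_CUBIC))
show(); plan(.606,-.316,.155,90)"
```

```text
time_s: 55.55
tool_pos: [0.5141, -0.0067, 0.1489]
tool_rot: [-0.123, 0.122, -0.696, 0.697]
ft_force: [1.3, 0.1, -0.5]
finger_gap: 0.0746
t 55.6 tcp [ 0.5173 -0.0074  0.1541] jaw -70.0 down [ 0.01  -0.002 -1.   ] gap 0.0748 F [ 3.4 -0.   4.3] j [-0.24  0.08  1.8  -0.    1.25  0.98]
to (0.606, -0.316, 0.155, 90) xyz [0.0443 0.0013 0.6407] turn [-0.0039  0.3333 -0.0086] |shift|mm 321 deg 20.0
```

View pics/f4.png

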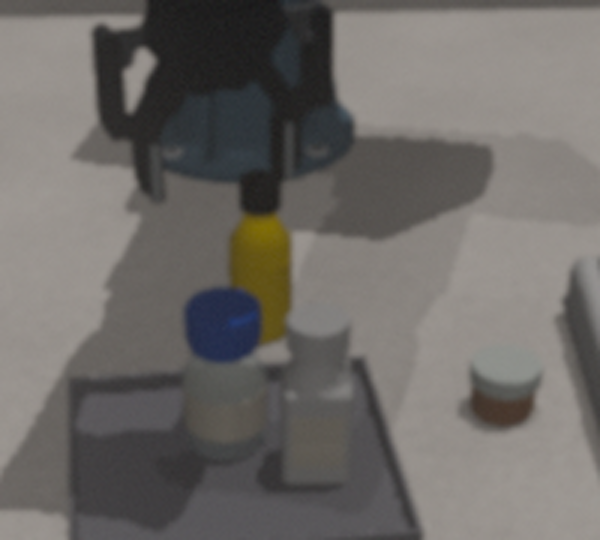

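```bash
python3 -m crank '{"xyz":[[0.003,0,0.05],[0.01,0,0.13],[0.016,0,0.22],[0.023,0,0.32],[0.03,0,0.42],[0.036,0,0.52],[0.042,0,0.6],[0.044,0,0.64]],"turn":[[0,0.02,0],[0,0.06,0],[0,0.12,0],[0,0.18,0],[0,0.24,0],[0,0.3,0],[0,0.333,0],[0,0.333,0]],"fingers":[-0.4,-0.4,-0.4,-0.4,-0.4,-0.4,-0.4,-0.4]}' 
python3 -m crank '{"xyz":[[0,0,0],[0,0,0],[0,0,0],[0,0,0],[0,0,0],[0,0,0],[0,0,0],[0,0,0]],"turn":[[0,0,0],[0,0,0],[0,0,0],[0,0,0],[0,0,0],[0,0,0],[0,0,0],[0,0,0]],"fingers":[-0.4,-0.4,-0.4,-0.4,-0.4,-0.4,-0.4,-0.4]}' 
python3 -c "
from h import *
show(); plan(.606,-.316,.0605,90)"
```

```text
time_s: 56.4
tool_pos: [0.6023, -0.3189, 0.1464]
tool_rot: [0.001, -0.002, -0.707, 0.708]
ft_force: [0.2, -0.3, -0.1]
finger_gap: 0.0599
time_s: 57.2
tool_pos: [0.6022, -0.3147, 0.1462]
tool_rot: [-0.0, 0.0, -0.707, 0.707]
ft_force: [-0.0, 0.2, 0.5]
finger_gap: 0.06
t 57.2 tcp [ 0.6022 -0.3147  0.1462] jaw -90.0 down [ 0. -0. -1.] gap 0.06 F [-0.   0.2  0.5] j [-0.66  0.45  1.36 -0.    1.33  0.91]
to (0.606, -0.316, 0.0605, 90) xyz [-0.0076  0.1713  0.0026] turn [-0.0001  0.0002 -0.0001] |shift|mm 86 deg 0.0
```

```bash
python3 -m crank '{"xyz":[[-0.0076,0,0.0026],[-0.0076,0.03,0.0026],[-0.0076,0.06,0.0026],[-0.0076,0.09,0.0026],[-0.0076,0.12,0.0026],[-0.0076,0.15,0.0026],[-0.0076,0.171,0.0026],[-0.0076,0.171,0.0026]],"turn":[[0,0,0],[0,0,0],[0,0,0],[0,0,0],[0,0,0],[0,0,0],[0,0,0],[0,0,0]],"fingers":[-0.4,-0.4,-0.4,-0.4,-0.4,-0.4,-0.4,-0.4]}' 
python3 -c "
from h import *
p,d=optics.read_camera('scene');show();plan(.606,-.316,.0605,90);cv2.imwrite('pics/g1.png',cv2.resize(p[130:290,90:290],None,fx=4,fy=3.7,interpolation=cv2.INTER_CUBIC))"
```

```text
time_s: 58.0
tool_pos: [0.6046, -0.3152, 0.0579]
tool_rot: [-0.001, -0.001, 0.708, -0.706]
ft_force: [0.5, 0.0, 0.4]
finger_gap: 0.0598
t 58.05 tcp [ 0.6054 -0.3157  0.0594] jaw -90.0 down [-0.002  0.001 -1.   ] gap 0.0598 F [0.4 0.3 0.2] j [-0.65  0.55  1.41  0.    1.19  0.92]
to (0.606, -0.316, 0.0605, 90) xyz [-0.0012 -0.0022  0.0006] turn [ 0.0012 -0.0001  0.0015] |shift|mm 1 deg 0.1
```

View pics/g1.png

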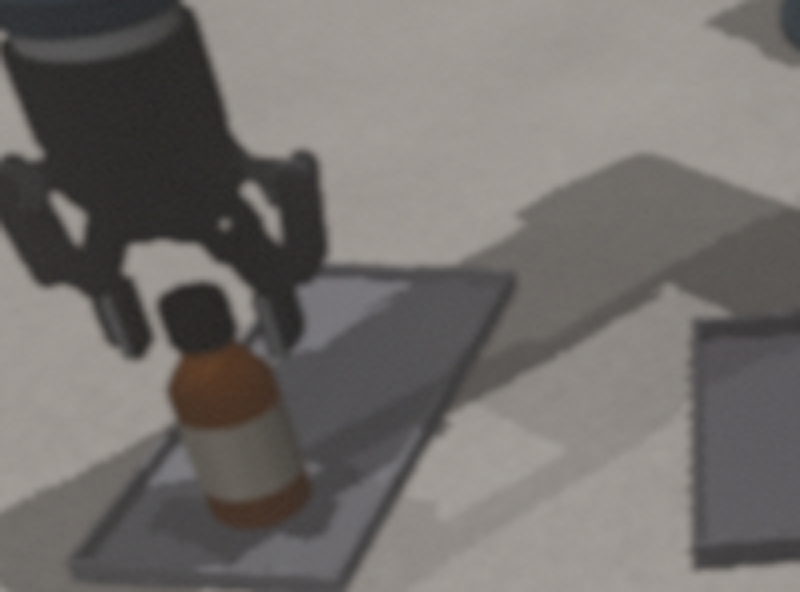

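The fingers straddle the black cap of the amber bottle.

```bash
python3 -m crank '{"xyz":[[0,0,0],[0,0,0],[0,0,0],[0,0,0],[0,0,0],[0,0,0],[0,0,0],[0,0,0]],"turn":[[0,0,0],[0,0,0],[0,0,0],[0,0,0],[0,0,0],[0,0,0],[0,0,0],[0,0,0]],"fingers":[-0.1,0.1,0.2,0.3,0.6,0.6,0.6,0.6]}' 40
python3 -m crank '{"xyz":[[0,-0.01,0],[0,-0.03,0],[0,-0.05,0],[0,-0.07,0],[0,-0.09,0],[0,-0.11,0],[0,-0.13,0],[0,-0.13,0]],"turn":[[0,0,0],[0,0,0],[0,0,0],[0,0,0],[0,0,0],[0,0,0],[0,0,0],[0,0,0]],"fingers":[0.6,0.6,0.6,0.6,0.6,0.6,0.6,0.6]}' 
python3 -c "
from h import *
optics.read_camera('top');show(); plan(.559,-.0535,.125,90)"
```

```text
time_s: 58.85
tool_pos: [0.6065, -0.3167, 0.0615]
tool_rot: [-0.0, -0.0, -0.707, 0.707]
ft_force: [-0.5, -0.7, 6.1]
finger_gap: 0.029
time_s: 59.65
tool_pos: [0.6071, -0.3169, 0.1281]
tool_rot: [-0.001, -0.001, -0.706, 0.708]
ft_force: [1.0, 0.1, -2.9]
finger_gap: 0.0294
t 59.7 tcp [ 0.6065 -0.3166  0.1269] jaw -90.0 down [ 0.002 -0.001 -1.   ] gap 0.0289 F [-0.7  0.5 -2.8] j [-0.65  0.47  1.37 -0.    1.3   0.92]
to (0.559, -0.0535, 0.125, 90) xyz [ 0.0951  0.0029 -0.5262] turn [-0.0012  0.     -0.0016] |shift|mm 267 deg 0.1
```

```bash
python3 -m crank '{"xyz":[[0.007,0,-0.04],[0.019,0,-0.11],[0.033,0,-0.19],[0.047,0,-0.27],[0.062,0,-0.35],[0.076,0,-0.43],[0.088,0,-0.495],[0.095,0,-0.526]],"turn":[[0,0,0],[0,0,0],[0,0,0],[0,0,0],[0,0,0],[0,0,0],[0,0,0],[0,0,0]],"fingers":[0.6,0.6,0.6,0.6,0.6,0.6,0.6,0.6]}' 
python3 -m crank '{"xyz":[[0,0,0],[0,0,0],[0,0.02,0],[0,0.045,0],[0,0.07,0],[0,0.09,0],[0,0.1,0],[0,0.1,0]],"turn":[[0,0,0],[0,0,0],[0,0,0],[0,0,0],[0,0,0],[0,0,0],[0,0,0],[0,0,0]],"fingers":[0.6,0.6,0.6,0.6,0.6,0.6,0.6,0.6]}' 
python3 -c "
from h import *
optics.read_camera('top');p,d=optics.read_camera('scene');show(); plan(.559,-.0535,.0625,90);cv2.imwrite('pics/g2.png',cv2.resize(p[90:270,200:400],None,fx=3,fy=3,interpolation=cv2.INTER_CUBIC))"
```

```text
time_s: 60.5
tool_pos: [0.5572, -0.0502, 0.125]
tool_rot: [0.0, -0.001, 0.708, -0.707]
ft_force: [0.3, 0.2, -2.3]
finger_gap: 0.0291
time_s: 61.3
tool_pos: [0.5576, -0.053, 0.0742]
tool_rot: [-0.001, -0.001, 0.707, -0.707]
ft_force: [0.2, 0.1, -1.8]
finger_gap: 0.0293
t 61.4 tcp [ 0.5587 -0.0532  0.0757] jaw -90.0 down [ 0. -0. -1.] gap 0.0286 F [-0.2 -0.2 -2.2] j [-0.31  0.28  1.74  0.    1.12  1.26]
to (0.559, -0.0535, 0.0625, 90) xyz [-0.0006  0.0264  0.0006] turn [-0.     -0.     -0.0002] |shift|mm 13 deg 0.0
```

View pics/g2.png

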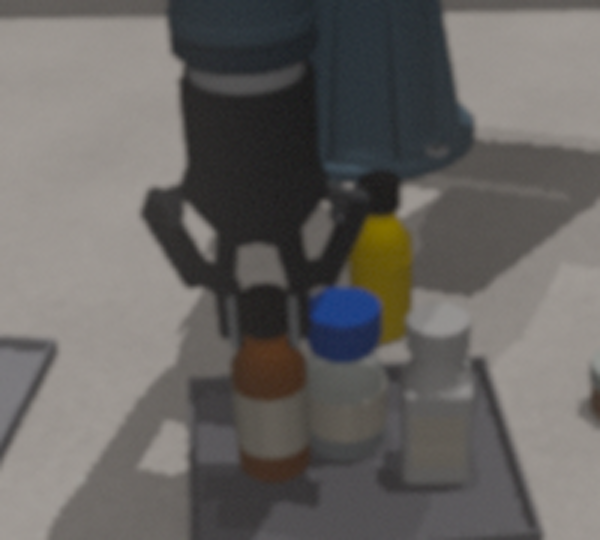

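```bash
python3 -m crank '{"xyz":[[0,0.004,0],[0,0.009,0],[0,0.014,0],[0,0.019,0],[0,0.022,0],[0,0.025,0],[0,0.025,0],[0,0.025,0]],"turn":[[0,0,0],[0,0,0],[0,0,0],[0,0,0],[0,0,0],[0,0,0],[0,0,0],[0,0,0]],"fingers":[0.6,0.6,0.6,0.6,0.6,0.6,0.6,0.6]}' 
python3 -m crank '{"xyz":[[0,0.001,0],[0,0.002,0],[0,0.003,0],[0,0.004,0],[0,0.004,0],[0,0.004,0],[0,0.004,0],[0,0.004,0]],"turn":[[0,0,0],[0,0,0],[0,0,0],[0,0,0],[0,0,0],[0,0,0],[0,0,0],[0,0,0]],"fingers":[0.6,0.6,0.6,0.6,0.6,0.6,0.6,0.6]}' 
python3 -c "
from h import *
show()"
```

```text
time_s: 62.2
tool_pos: [0.5585, -0.0531, 0.0631]
tool_rot: [-0.0, 0.0, 0.707, -0.707]
ft_force: [0.1, 0.5, -1.8]
finger_gap: 0.029
time_s: 63.0
tool_pos: [0.5593, -0.0533, 0.0625]
tool_rot: [-0.001, -0.001, -0.707, 0.707]
ft_force: [-1.6, 0.8, 7.2]
finger_gap: 0.0289
t 63.0 tcp [ 0.5593 -0.0533  0.0625] jaw -90.0 down [ 0.002 -0.    -1.   ] gap 0.0289 F [-1.6  0.8  7.2] j [-0.31  0.3   1.74  0.    1.09  1.26]
```

```bash
python3 -m crank '{"xyz":[[0,0,0],[0,0,0],[0,0,0],[0,0,0],[0,-0.02,0],[0,-0.07,0],[0,-0.14,0],[0,-0.2,0]],"turn":[[0,0,0],[0,0,0],[0,0,0],[0,0,0],[0,0,0],[0,0,0],[0,0,0],[0,0,0]],"fingers":[0.3,0.1,-0.1,-0.25,-0.3,-0.3,-0.3,-0.3]}' 
python3 -m crank '{"xyz":[[0.02,0,0.05],[0.06,0,0.13],[0.1,0,0.22],[0.14,0,0.31],[0.18,0,0.4],[0.21,0,0.48],[0.23,0,0.52],[0.23,0,0.52]],"turn":[[0,0,0],[0,0,0],[0,0,0],[0,0,0],[0,0,0],[0,0,0],[0,0,0],[0,0,0]],"fingers":[-0.3,-0.3,-0.3,-0.3,-0.3,-0.3,-0.3,-0.3]}' 
python3 - <<'E'
from m import *
show()
p,_=optics.read_camera('scene');cv2.imwrite('pics/h1.png',p)
t,d=optics.read_camera('top');cv2.imwrite('pics/h2.png',t)
D=cv2.medianBlur(d,3); c=cam("top"); v,u=np.mgrid[0:480,0:640]
P=np.stack([(u-c["cx"])/c["f"]*D,(v-c["cy"])/c["f"]*D,D],-1)@c["R"].T+c["o"]; Z=P[...,2]
for n,s,z in [("wide",(325,277),.112),("slim",(355,246),.134),("square",(286,256),.122),("jar",(105,275),.106)]:
    r=circ(abs(Z-z)<.008,s); print(n,r[1],onplane("top",*r[1],z).round(4))
E
```

```text
time_s: 63.8
tool_pos: [0.5586, -0.0532, 0.1631]
tool_rot: [-0.0, -0.0, -0.707, 0.707]
ft_force: [0.4, -0.7, 0.3]
finger_gap: 0.0554
time_s: 64.6
tool_pos: [0.4422, -0.3161, 0.1618]
tool_rot: [0.001, -0.002, -0.707, 0.708]
ft_force: [-0.2, -0.7, -0.4]
finger_gap: 0.0555
t 64.6 tcp [ 0.4422 -0.3161  0.1618] jaw -90.2 down [ 0.    -0.001 -1.   ] gap 0.0555 F [-0.2 -0.7 -0.4] j [-0.84  0.14  1.72 -0.    1.28  0.74]
wide [324.51 276.28] [ 0.5137 -0.0062  0.112 ]
slim [353.6  247.16] [ 0.5568 -0.0526  0.134 ]
square [285.85 256.46] [0.5459 0.0543 0.122 ]
jar [104.36 275.26] [0.5245 0.3447 0.106 ]
```

View pics/h1.png

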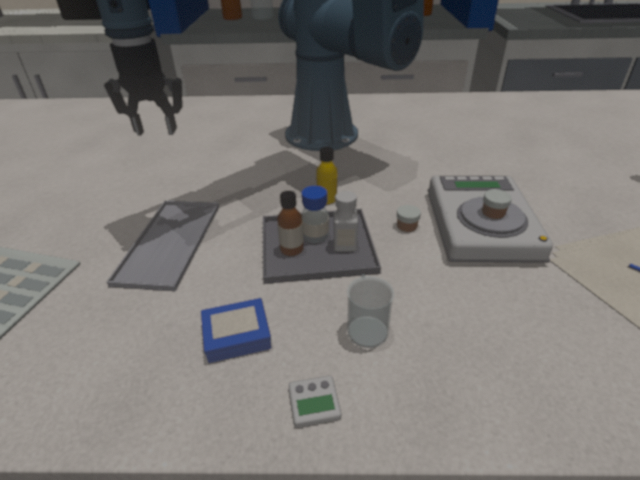

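View pics/h2.png

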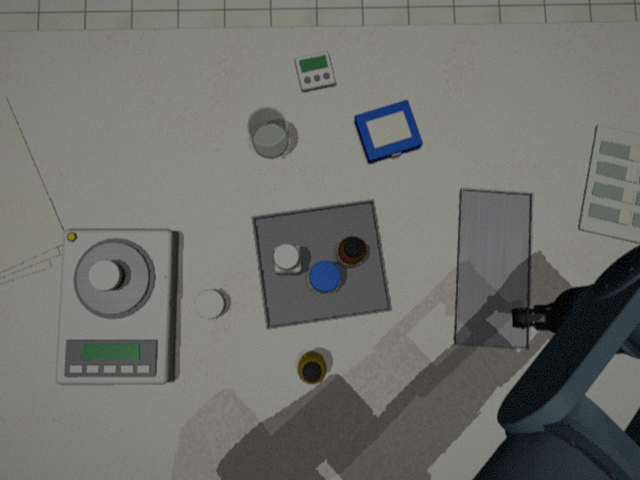

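All bottles measure within 2 mm of where they started. The jar is about 3 mm from the pan's centre, and the bystanders haven't moved. Handing in.

```bash
python3 -c "
from cell import manip
print(manip.sign_off())"
```

```text
the job is handed in; nothing more can be done
None
```

The job is done and handed in at about 65 s of the 136 s allowed. I moved the three bottles (slim, wide, square) into the steel tray and set the jar on the balance pan. Then I put the bottles back in the grey tray in the order square, wide, slim. The sign-off gave no verdict.

**Last checks:**
- **Bottles:** in the top view, wide, slim and square measure about 1 to 2 mm from where each started. All three look upright and let go.
- **Jar:** it stands upright, about 2.4 mm from the pan's centre.
- **Bystanders and look-alikes:** in both views the beaker, the slide box, the yellow bottle and the second jar look the same as at the start.
- **Robot:** the gripper is clear of everything.

**What disagreed:**
- **Height reading:** the robot's reported TCP height was about 41 mm below where the camera saw the finger tips. My first grasp therefore closed on air just above the slim bottle's cap and touched nothing. I corrected for this afterwards, and each placing met its surface within about 1 mm of the height I expected.
- **Square bottle:** on its return I steered about 9 mm the wrong way in x. I corrected it in the air before setting the bottle down.

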